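Put the shop's cash box away for the night

ROBOT

A 7-joint arm with a two-finger parallel gripper is mounted at the origin on the work surface. World frame = base frame: x ahead of the robot, y to its left, z up, the work surface at z = 0. Lengths are in m, angles in rad, forces in N, time in s.
With the tool pointing down it reaches from about 0.4 to 0.85 m from the base axis. Payload 10.4 kg.
Tool frame: the origin (TCP) lies midway between the tips of the shut fingers; the grasp point (between the pads) lies 19 mm behind it; y points along the fingers, x is the direction in which the jaws open and shut, and the axes are right-handed (so a half turn about y gives the same grasp; the last joint's range is limited). The gripper opens to 87 mm and grips with 3 to 60 N. Pads are 19 mm wide; open, the fingers measure 117 mm over their backs; the gripper's body (75 mm by 190 mm) begins 51 mm behind the grasp point.
Start: joints at [1.156, 0.332, -0.065, 1.46, 0.022, 1.35, -0.088], TCP at [0.239, -0.578, 0.223] pointing down, gripper open.
Joint ranges: [-2.6, 2.6], [-0.5, 2.12], [-1.47, 1.34], [0.16, 2.42], [-1.27, 4.41], [0.06, 2.06], [-2.6, 2.6]. Speed limits (rad/s): [2.22, 2.22, 2.79, 2.79, 3.14, 3.14, 3.14].

INTERFACE

Orientations are given as a 3x3 rotation matrix whose columns are the frame's x, y, z axes.
In Python, from cell import robot, cams gives the robot as it stands.
- The arm moves only by the tool step_arm, never from a script. Its argument "series" is a list of rows, each an object of numbers: "grip": the finger opening in m, from 0 to 0.087; "tx", "ty", "tz": the shift along the world's x, y, z in m; "wx", "wy", "wz": the turn, a rotation vector about the world's x, y, z in rad. In form: [{"grip": .., "tx": .., "ty": .., "tz": .., "wx": .., "wy": .., "wz": ..}, ...]. A call has exactly 5 rows; each row is the pose to reach, as a shift and turn from the pose commanded when the call began; what a row does not reach only later rows make up. A row lasts 1/10 s, in which the tool goes at most 50 mm and 8.59 degrees, less where a joint would pass 70% of its speed; a pose out of reach is approached as far as the arm can. A call with a gripper value outside its range is refused whole. The fingers move at their own pace and stop on an object; "newtons" is the grip in N (left out, the last holds). Time passes only in rows, so rows that repeat a pose let the fingers close, or fill a call up. It gives the time, the measured TCP pose, the force and the opening at its end, in the units of the state.
- robot.sense(): the state, without advancing time (a new reading comes with each control period).
- cams.read_camera(name): name is "scene" or "top" or "wrist"; returns the picture (420x560x3 uint8, red, green, blue); there is no depth.
- cams.calibration(name): a dict with "vertical_fov" (degrees; the focal length in pixels is half the picture's height over the tangent of half this angle, whatever the lens; pixels are square), "cx", "cy" (the principal point, pixels), "camera_from_world" (4x4, takes a point from world to camera coordinates). Camera axes: x right, y up, looking along -z (the intrinsics and any distortion apply to the point x, -y, -z); pixel columns grow to the right and rows downward; lengths in m; the calibration is good to about 2 mm. A picture is of the moment at which its call begins: read the wrist's pose just before it. calibration takes no time and is no camera call; for the wrist camera it gives the pose at the moment of the call.
- robot.sign_off(): hands the job in, once; it reports no verdict.
The state is a dict: "time_s": time; "q": joint angles; "qvel": joint speeds; "joint_torque": joint torques, N m; "tcp_pos": TCP position; "tcp_rot": TCP orientation; "force": force on the tool from outside, world axes, zero at the start; "wrist_torque": the same for the moment, N m; "grip_width": finger opening in m.
Only numpy, scipy, OpenCV 4.12 (cv2) and the standard library are available. Lean on these libraries where they do the work, as an engineer would, in place of code of your own. Each camera call takes 0.05 s, during which the arm holds its last target.

TASK

Lock-up time in the print shop: lay the card terminal flat in the bottom of the blue cash box, screen up, then set the coin tray in over it so that it sits level on its ledges, and swing the lid fully shut. Lower things in rather than drop them, carry the tray level so that no coins spill, do not slam the lid, and leave the other things on the table where they are.

Things in the scene. Friction and masses are not known exactly. Their poses are not given: they have to be found in the camera images.
- cashbox: Blue steel cash box, screwed to the table: 220 mm wide (its y), 170 deep (its x), 90 high when shut. Lid hinged along its +x side, starting open and leaning back past upright; lock on the -x side. Origin: centre of the underside; z up. Bottom part: open box, walls 3 mm, rim 62 mm above the table, inside 214 (y) x 164 (x), floor 3 mm above the table
- ledges (a point): Point midway between the box's two tray ledges, level with their tops, straight above the box's origin. A solid ledge 14 mm wide runs along each y end inside the box, top 34 mm above the table: the tray's y ends rest on these two. Between them the floor is 186 mm (y) x 164 mm (x), with 31 mm of height below the seated tray. Axes as the box's
- lid (a joint): Angle of the cash box lid: 0 = shut, grows as it opens, 1.57 = upright, stop at 2.1. Starts between 1.8 and 2.05. The hinge is stiff: the lid stays where it is left and takes about 1 to 5 N at its free edge to move; nothing latches
- lid_hinge (a point): Middle of the lid's hinge line, which runs along the box's y: 85 mm from the box's middle towards its +x, 62 mm above the table
- lid_edge (a point): Middle of the lid's free long edge, at its outer corner. The lid is a shell 170 x 220 mm, 28 mm deep, 0.35 kg. Shut, this point is 170 mm from the hinge line towards the box's -x and 28 mm above it, and the lid's top is 90 mm above the table. A folded-down carrying handle, 100 mm long, 9 mm high, lies on the lid's outer face within 30 mm of its middle
- tray: Grey lift-out coin tray, loose: 206 mm (its y) x 156 (its x), rim 26 mm high, 0.55 kg. It has 4 mm of play all round in the box and fits either way round, its y along the box's y. Origin: centre of the underside; z up. Paper-wrapped coin rolls, fixed, fill the four corner cells up to 29 mm. Seated, its underside is 34 mm above the table and the shut lid clears it by 5 mm
- tray_grip (a point): Middle of the top of the tray's black grip rib, 48 mm above the tray's underside, over its origin; axes as the tray's. The rib stands upright along the tray's x: 64 mm long, 12 mm thick (y). The cell on either side of it is empty, 63 mm (x) x 95 mm (y), floor 3 mm above the underside, so fingers can go down beside the rib
- terminal: Dark hand-held card terminal with a pale screen and coloured keys, lying face up: 136 mm long (its x, screen end at +x) x 60 wide (its y) x 24 thick, 0.28 kg. Origin: centre of the underside; z up, out of the screen
- stapler: Bystander: black and grey desk stapler, 150 mm (its x) x 36 x 64 high, standing beside the terminal. Origin: centre of the underside
- calculator: Bystander: cream desk calculator, 150 mm (x) x 105 (y) x 34 high, beyond the tray. Origin: centre of the underside
- dispenser: Bystander: grey desk tape dispenser with a roll of brown tape, 160 mm (x) x 56 (y) x 100 high, beyond the cash box. Origin: centre of the underside

How it is judged:
On the way, in this order (a step that is already met when the one before it is completed fails the run):
1. the card terminal lies flat on the floor of the cash box, screen up, and is let go (z of terminal in the frame of cashbox below 0.009 m and angle between terminal's own z axis and vertical below 0.08 rad and horizontal distance between terminal and cashbox below 0.09 m and contact force between the fingers and terminal below 0.3 N), for 0.2 s.
2. the coin tray sits level on its ledges over the terminal and is let go (z of tray in the frame of cashbox between 0.03 and 0.038 m and angle between tray's own z axis and vertical below 0.05 rad and horizontal distance between tray and cashbox below 0.012 m and contact force between the fingers and tray below 0.3 N and z of terminal in the frame of cashbox below 0.009 m and horizontal distance between terminal and cashbox below 0.09 m), for 0.2 s.
At the end, for the whole second after the job is handed in: Lid shut (within 0.04 rad); under it the tray on its ledges (underside 34 mm up within 4 mm, tilt under 0.05 rad, middle within 12 mm of the box's); under that the terminal on the box's floor (within 6 mm, tilt under 0.08 rad, screen up); both at rest (value of joint lid below 0.04 rad and z of tray in the frame of cashbox between 0.03 and 0.038 m and angle between tray's own z axis and vertical below 0.05 rad and horizontal distance between tray and cashbox below 0.012 m and z of terminal in the frame of cashbox below 0.009 m and angle between terminal's own z axis and vertical below 0.08 rad and horizontal distance between terminal and cashbox below 0.09 m and linear speed of each of tray, terminal below 0.02 m/s); the robot touches nothing.
It fails at once if the coin tray is tipped by more than 0.4 rad (23 degrees): coins spill (angle between tray's own z axis and vertical above 0.4 rad).
It fails at once if the terminal is dropped into the box (faster than 0.9 m/s there, a fall of over 4 cm) (linear speed of terminal above 0.9 m/s and horizontal distance between terminal and cashbox below 0.1 m and height (world z) of terminal below 0.06 m).
It fails at once if the tray is dropped into the box (faster than 0.8 m/s there, a fall of over 3 cm) (linear speed of tray above 0.8 m/s and horizontal distance between tray and cashbox below 0.05 m and height (world z) of tray below 0.09 m).
It fails at once if the lid is slammed (nearly shut and closing faster than 4 rad/s) (value of joint lid below 0.3 rad and velocity of joint lid below -4 rad/s).
It fails at once if the stapler, calculator or tape dispenser is moved more than 30 mm (distance of any of stapler, calculator, dispenser from where it was at the start of the episode above 0.03 m).
It also fails if it takes over 69 s, if anything falls off the work surface, if the arm or the gripper's body presses on something with over 40 N, if the wrist force passes 120 N, or if a joint passes its speed limit or range.

## Working session

There is one attempt and no reset: what is moved stays moved. The work goes in short steps, Python scripts to look and compute and a tool call to move; the robot and the scene stay as the last step left them, time stands still between calls to the robot, and variables do not carry over. Pictures are saved under pics/ and viewed, and the job is handed in when it is done.

Besides the shell and the picture viewer there is one more tool, called after "Call:" by a JSON object that holds its "method" and its "body", one argument or row to a line. step_arm: Moves the arm, as the interface text tells. Its arguments: {"type":"object","properties":{"series":{"type":"array"},"newtons":{"type":"number"}},"required":["series"]}

```bash
ls; mkdir -p pics; cat > h.py <<'E'
import numpy as np, cv2
from cell import robot, cams
def snap(name,fn):
    im=cams.read_camera(name); cv2.imwrite('pics/'+fn,im[:,:,::-1]); return im
E
python3 - <<'E'
from h import *
s=robot.sense(); print(s)
for n in ['scene','top','wrist']:
    c=cams.calibration(n); print(n,c); np.save(n+'_cal0.npy',c,allow_pickle=True)
    snap(n,n+'0.png')
E
```

```text
pics
{'time_s': 0.0, 'q': array([ 1.15639455,  0.33290017, -0.06469736,  1.46093206,  0.02160765,
        1.34987721, -0.08849167]), 'qvel': array([ 0.00112057, -0.00018505,  0.00123231, -0.00050976, -0.00016101,
       -0.00076895, -0.00040075]), 'joint_torque': array([ 5.94799931e-04, -6.23252964e+01,  2.45204824e-02, -3.89891231e+01,
       -6.13059872e-02,  3.95658694e-02,  1.35765686e-04]), 'tcp_pos': array([ 0.23850636, -0.57729426,  0.22174068]), 'tcp_rot': array([[ 3.81880012e-01, -6.08879356e-04,  9.24211710e-01],
       [-9.24210821e-01,  1.28396063e-03,  3.81880491e-01],
       [-1.41917059e-03, -9.99998990e-01, -7.24139903e-05]]), 'force': array([ 0.50542799, -0.39059646,  0.32087835]), 'wrist_torque': array([-0.01711714,  0.03301557,  0.02243378]), 'grip_width': 0.08706379526086717}
scene {'vertical_fov': 51.77170441883477, 'cx': 280.1345711750322, 'cy': 206.23726358996845, 'camera_from_world': array([[ 0.4563586 ,  0.88979037, -0.00315065, -0.21547898],
       [-0.74046717,  0.38173192,  0.55316283,  0.42539564],
       [ 0.49340166, -0.25010766,  0.8330672 , -1.4436909
[... 275 characters left out ...]
2498201e-01, -6.00900882e-05,  1.22259222e-01,
        -5.92076544e-01],
       [-1.22255088e-01,  7.75006147e-03,  9.92468453e-01,
        -1.30794273e+00],
       [ 0.00000000e+00,  0.00000000e+00,  0.00000000e+00,
         1.00000000e+00]])}
wrist {'vertical_fov': 62.20353710846042, 'cx': 278.5589661435992, 'cy': 205.50599356579752, 'camera_from_world': array([[ 3.81497686e-01, -9.24369427e-01, -8.23320458e-04,
        -6.24237996e-01],
       [ 8.92180417e-01,  3.68445627e-01, -2.61269830e-01,
         3.01441272e-02],
       [ 2.41813192e-01,  9.89392852e-02,  9.65265455e-01,
        -3.89248973e-01],
       [ 0.00000000e+00,  0.00000000e+00,  0.00000000e+00,
         1.00000000e+00]])}
```

View pics/top0.png

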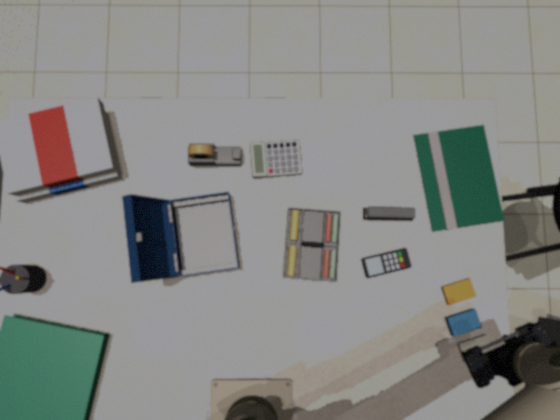

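View pics/scene0.png

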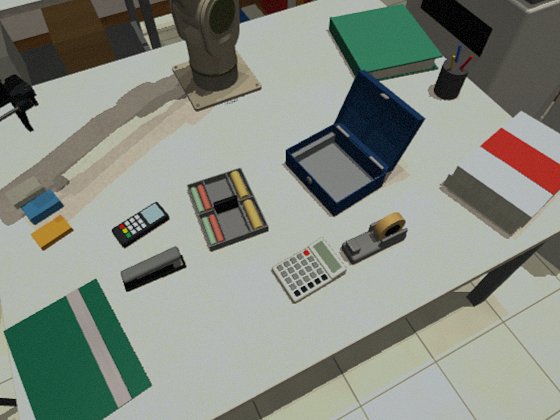

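View pics/wrist0.png

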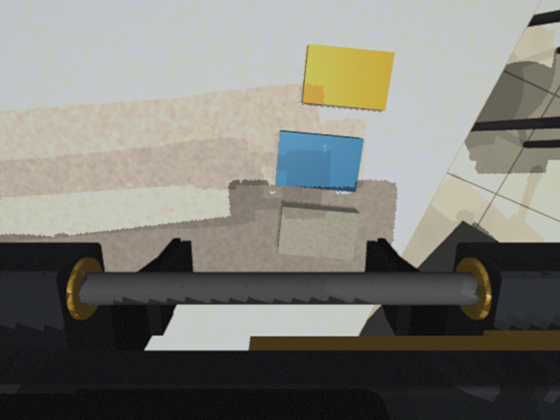

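```bash
python3 - <<'E'
import cv2
a=cv2.imread('pics/top0.png'); b=cv2.imread('pics/scene0.png')
def crop(im,x0,y0,x1,y1,s,fn):
    c=cv2.resize(im[y0:y1,x0:x1],None,fx=s,fy=s,interpolation=cv2.INTER_CUBIC)
    for i in range(x0,x1,10):
        cv2.line(c,((i-x0)*s,0),((i-x0)*s,8 if i%50 else 20),(0,0,255),1)
        if i%20==0: cv2.putText(c,str(i),((i-x0)*s,20),0,.4,(0,0,255),1)
    for i in range(y0,y1,10):
        cv2.line(c,(0,(i-y0)*s),(8,(i-y0)*s),(0,0,255),1)
        if i%20==0: cv2.putText(c,str(i),(8,(i-y0)*s+4),0,.4,(0,0,255),1)
    cv2.imwrite(fn,c)
crop(a,115,185,250,290,5,'pics/tb.png')
crop(a,275,195,425,290,5,'pics/tt.png')
crop(b,275,65,430,220,4-1,'pics/sb.png')
crop(b,105,155,275,290,4,'pics/st.png')
E
```

```text
(no output)
```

View pics/tb.png

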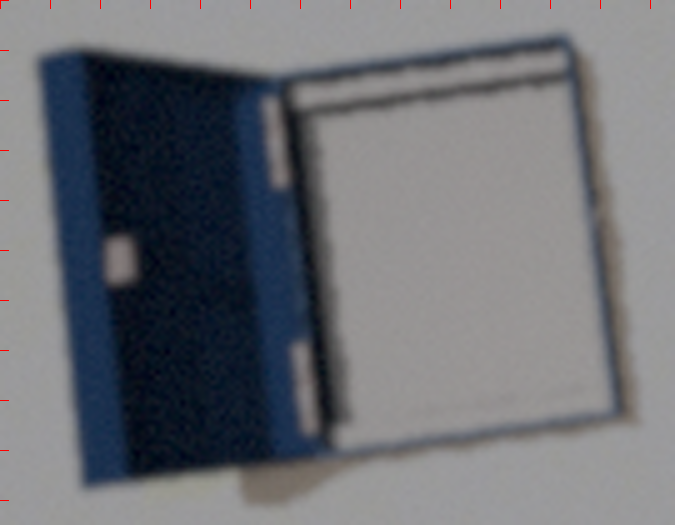

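View pics/tt.png

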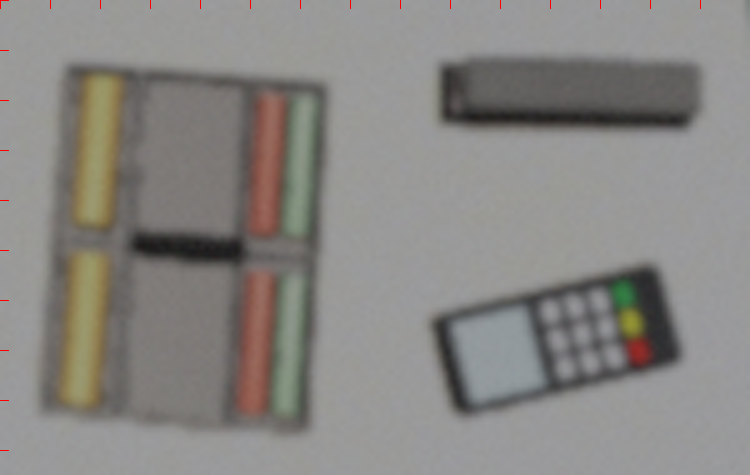

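View pics/st.png

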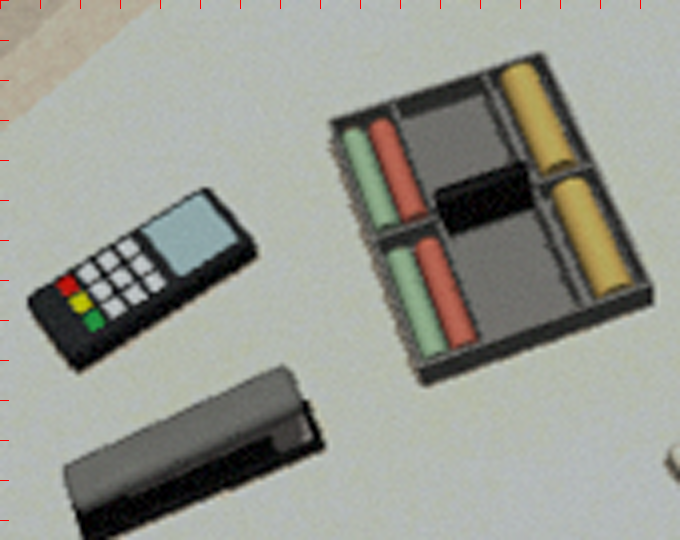

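View pics/sb.png

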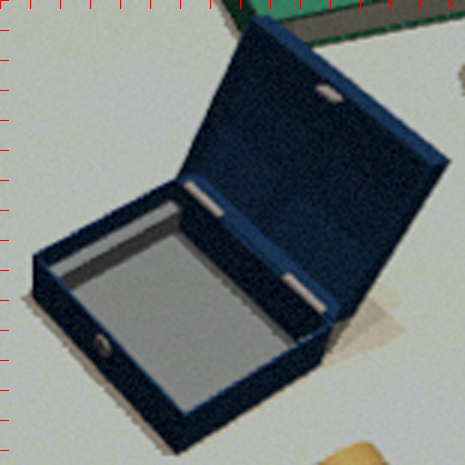

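```bash
cat >> h.py <<'E'
from scipy.optimize import least_squares
def proj(c,P,k=0):
    P=np.atleast_2d(P); T=c['camera_from_world']; q=P@T[:3,:3].T+T[:3,3]
    f=210/np.tan(np.radians(c['vertical_fov']/2))
    a=q[:,0]/-q[:,2]; b=-q[:,1]/-q[:,2]; r=1+k*(a*a+b*b)
    return np.c_[c['cx']+f*a*r, c['cy']+f*b*r]
def ray(c,uv):
    T=c['camera_from_world'];R=T[:3,:3]
    f=210/np.tan(np.radians(c['vertical_fov']/2))
    d=R.T@np.array([(uv[0]-c['cx'])/f,-(uv[1]-c['cy'])/f,-1]); return -R.T@T[:3,3],d
def atz(c,uv,z):
    o,d=ray(c,uv); return o+d*(z-o[2])/d[2]
def place(p,L):
    L=np.asarray(L,float); c,s=np.cos(p[2]),np.sin(p[2])
    return np.c_[p[0]+c*L[:,0]-s*L[:,1],p[1]+s*L[:,0]+c*L[:,1],L[:,2]]
def fit(obs,p0):
    # obs list of (cal, local pts(m), px)
    f=lambda p:np.concatenate([(proj(c,place(p,L))-np.asarray(U)).ravel() for c,L,U in obs])
    r=least_squares(f,p0,loss='soft_l1'); return r.x,f(r.x).reshape(-1,2)
E
cat > m1.py <<'E'
from h import *
T=cams.calibration('top');S=cams.calibration('scene')
def up(pts,s,x0,y0): return (np.array(pts,float)+.5)/s-.5+[x0,y0]
def rect(a,b,z,order): return [(a/2*i,b/2*j,z) for i,j in order]
print('cam pos',ray(T,(0,0))[0],ray(S,(0,0))[0])
o=[(-1,-1),(-1,1),(1,-1),(1,1)]
r=np.array(rect(.170,.220,.062,o))
bt=up([(568,38),(625,413),(275,80),(325,457)],5,115,185); bs=up([(183,415),(33,257),(332,320),(178,178)],3,275,65)
tr=np.array(rect(.156,.206,.026,[(-1,-1),(-1,1),(1,-1),(1,1)]))
tt=up([(328,85),(308,430),(68,65),(42,410)],5,275,195); ts=up([(422,375),(330,122),(653,290),(545,53)],4,105,155)
te=np.array(rect(.136,.060,.024,[(1,-1),(-1,-1),(-1,1),(1,1)]))
et=up([(432,318),(655,265),(682,358),(460,413)],5,275,195); es=up([(258,243),(80,362),(30,300),(205,188)],4,105,155)
for n,L,a,b,p0 in [('box',r,bt,bs,(.5,.25,1.6)),('tray',tr,tt,ts,(.5,-.1,1.5)),('term',te,et,es,(.45,-.3,1.8))]:
    for nm,obs in [('T',[(T,L,a)]),('S',[(S,L,b)]),('TS',[(T,L,a),(S,L,b)])]:
        p,res=fit(obs,p0); print(n,nm,np.round(p,4),np.round(res,1).tolist())
    if n=='box':
        def lid(th,y,dep):
            d=np.array([-np.cos(th),np.sin(th)]);nn=np.array([np.sin(th),np.cos(th)]);q=.17*d+dep*nn
            return [.085+q[0],y,.062+q[1]]
        for th in (1.8,1.9,2.0,2.05): print(th,np.round(proj(T,place(p,[lid(th,-.11,.028),lid(th,.11,.028)])),1).tolist(),np.round(proj(S,place(p,[lid(th,-.11,.028),lid(th,.11,.028)])),1).tolist())
        print('obs lid',up([(40,58),(85,485)],5,115,185),up([(448,160),(258,17)],3,275,65))
E
python3 m1.py
```

```text
cam pos [ 0.42767434 -0.04739568  1.37092057] [ 1.12564669 -0.33173414  0.96669959]
box T [0.524  0.1347 1.725 ] [[0.2, -1.1], [0.1, 0.4], [-0.2, -0.5], [-0.1, 1.1]]
box S [0.5258 0.1378 1.7113] [[0.4, 0.4], [-0.4, -1.1], [0.6, 1.2], [-0.7, -0.8]]
box TS [0.525  0.1358 1.7221] [[-0.0, -1.4], [-0.4, 0.2], [-0.5, -0.9], [-0.7, 0.6], [0.1, 0.5], [-1.3, -0.6], [-0.1, 0.8], [-1.9, -0.8]]
1.8 [[129.4, 194.3], [139.7, 282.0]] [[418.8, 118.1], [357.4, 69.1]]
1.9 [[124.2, 195.7], [134.3, 282.9]] [[422.5, 117.6], [361.5, 69.1]]
2.0 [[119.4, 197.1], [129.4, 283.7]] [[425.8, 117.7], [365.1, 69.7]]
2.05 [[117.3, 197.8], [127.2, 284.0]] [[427.2, 117.9], [366.8, 70.2]]
obs lid [[122.6 196.2]
 [131.6 281.6]] [[424.         118.        ]
 [360.66666667  70.33333333]]
tray T [ 0.497  -0.1731  1.4925] [[0.6, -0.9], [0.4, 1.0], [-0.5, -1.0], [-0.5, 0.8]]
tray S [ 0.5022 -0.1733  1.4897] [[-0.6, -0.4], [-0.4, 0.4], [0.8, -0.1], [0.3, 0.2]]
tray TS [ 0.4999 -0.1732  1.4912] [[0.6, -1.8], [0.3, -0.0], [-0.4, -2.0], [-0.5, -0.3], [-0.8, -1.1], [-0.7, -0.2], [0.4, -0.9], [-0.0, -0.5]]
term T [ 0.4434 -0.3877  1.8115] [[-0.2, -0.4], [0.2, -1.1], [0.5, 0.5], [-0.4, 0.9]]
term S [ 0.4484 -0.3874  1.8296] [[0.7, -0.7], [-0.9, 0.7], [-0.8, 0.6], [1.2, -1.2]]
term TS [ 0.4458 -0.3878  1.8239] [[-0.3, -0.9], [-0.0, -2.1], [0.5, -0.6], [-0.2, 0.3], [0.3, -1.3], [-1.5, -0.1], [-1.2, -0.2], [0.8, -1.8]]
```

```bash
python3 - <<'E'
from h import *
s=robot.sense();c=cams.calibration('wrist'); t=s['tcp_pos']
print(proj(c,[t,t-[0,0,.1],t-[0,0,.2],t-[0,0,.22]]), ray(c,(0,0))[0]-t)
R=s['tcp_rot'];print(R.T@(ray(c,(0,0))[0]-t), R.T@ray(c,(c['cx'],c['cy']))[1])
E
```

```text
[[279.0373227  260.73941173]
 [278.94621146 207.52429629]
 [278.90294791 182.25546648]
 [278.89688559 178.71465855]] [0.06681558 0.02772723 0.16125919]
[-0.00028353 -0.16126004  0.07233788] [ 3.26866966e-04  9.65272879e-01 -2.61243490e-01]
```

Call:
{"method": "step_arm", "body": {
  "series": [
    {"grip":0.087,"tx":0.04,"ty":0.035,"tz":0,"wz":0.15},
    {"grip":0.087,"tx":0.08,"ty":0.07,"tz":0,"wz":0.3},
    {"grip":0.087,"tx":0.12,"ty":0.105,"tz":0,"wz":0.45},
    {"grip":0.087,"tx":0.16,"ty":0.14,"tz":0,"wz":0.6},
    {"grip":0.087,"tx":0.2,"ty":0.175,"tz":0,"wz":0.75}
  ]
}}

```text
schema error: expected keys grip, tx, ty, tz, wx, wy, wz
```

Call:
{"method": "step_arm", "body": {
  "series": [
    {"grip":0.087,"tx":0.04,"ty":0.035,"tz":0,"wx":0,"wy":0,"wz":0.15},
    {"grip":0.087,"tx":0.08,"ty":0.07,"tz":0,"wx":0,"wy":0,"wz":0.3},
    {"grip":0.087,"tx":0.12,"ty":0.105,"tz":0,"wx":0,"wy":0,"wz":0.45},
    {"grip":0.087,"tx":0.16,"ty":0.14,"tz":0,"wx":0,"wy":0,"wz":0.6},
    {"grip":0.087,"tx":0.2,"ty":0.175,"tz":0,"wx":0,"wy":0,"wz":0.75}
  ]
}}

```text
time_s: 0.65
tcp_pos: [0.428, -0.4114, 0.2225]
tcp_rot: [[0.912, -0.0, 0.41], [-0.41, -0.0, 0.912], [-0.0, -1.0, -0.0]]
force: [0.9, -0.2, 0.4]
grip_width: 0.0872
```

Call:
{"method": "step_arm", "body": {
  "series": [
    {"grip":0.087,"tx":0.004,"ty":0.005,"tz":-0.02,"wx":0,"wy":0,"wz":0.14},
    {"grip":0.087,"tx":0.008,"ty":0.01,"tz":-0.04,"wx":0,"wy":0,"wz":0.28},
    {"grip":0.087,"tx":0.008,"ty":0.014,"tz":-0.04,"wx":0,"wy":0,"wz":0.42},
    {"grip":0.087,"tx":0.008,"ty":0.014,"tz":-0.04,"wx":0,"wy":0,"wz":0.56},
    {"grip":0.087,"tx":0.008,"ty":0.014,"tz":-0.04,"wx":0,"wy":0,"wz":0.69}
  ]
}}

```text
time_s: 1.15
tcp_pos: [0.4347, -0.3987, 0.1821]
tcp_rot: [[0.965, -0.001, -0.264], [0.264, 0.001, 0.965], [-0.0, -1.0, 0.001]]
force: [0.4, -0.5, 1.0]
grip_width: 0.0872
```

```bash
python3 - <<'E'
from h import *
c=cams.calibration('wrist');np.save('w1.npy',c,allow_pickle=True)
im=snap('wrist','w1.png');print(robot.sense())
te=[(x*.068,y*.03,.024) for x in(-1,1) for y in (-1,1)]
print(proj(c,place((.4458,-.3878,1.824),te)))
E
```

```text
{'time_s': 1.2, 'q': array([ 0.98821189,  0.30832881, -0.39247707,  1.59539031,  0.12203481,
        1.26286678,  0.84972322]), 'qvel': array([-0.01111531, -0.00323104,  0.02164876,  0.00082922, -0.01051994,
       -0.00293593, -0.25234441]), 'joint_torque': array([-5.29859914e-02, -5.74804258e+01, -3.81079808e+00, -3.77246404e+01,
       -1.36183379e-01,  6.57331198e-02, -2.03426979e+00]), 'tcp_pos': array([ 0.43462315, -0.39889658,  0.18219967]), 'tcp_rot': array([[ 9.62575965e-01, -5.26687569e-04, -2.71011501e-01],
       [ 2.71011739e-01,  4.47807458e-04,  9.62575938e-01],
       [-3.85615810e-04, -9.99999761e-01,  5.73787210e-04]]), 'force': array([-0.09496526,  0.30806425,  0.06876231]), 'wrist_torque': array([-0.03959644, -0.12672301, -0.00772181]), 'grip_width': 0.0867469903878471}
[[320.85351238 250.55415402]
 [259.956647   249.80204725]
 [327.81718479 107.15624241]
 [259.87449052 106.20614047]]
```

View pics/w1.png

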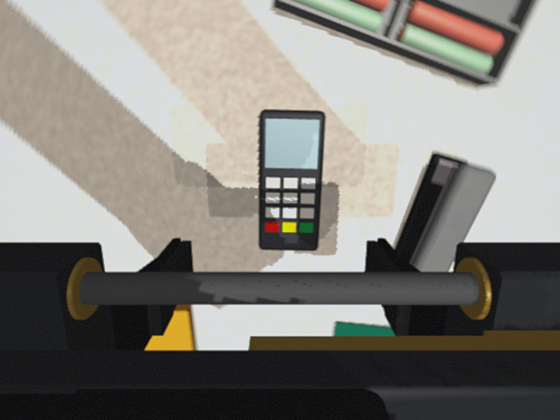

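```bash
python3 - <<'E'
from h import *
c=np.load('w1.npy',allow_pickle=True).item()
te=[(x*.068,y*.03,.024) for x in(-1,1) for y in (-1,1)]
U=[(317,249),(258,249),(325,112),(260,111)]
p,r=fit([(c,te,U)],(.4458,-.3878,1.824));print(p,r)
s=robot.sense();R=s['tcp_rot'];a=np.arctan2(R[1,0],R[0,0]);print(s['tcp_pos'],a,p[2]-np.pi/2-a)
d=p[:2]-s['tcp_pos'][:2];print('shift',d)
E
```

```text
[ 0.44468559 -0.39124983  1.81138053] [[ 0.86015643  4.75590813]
 [-0.87880153  3.29482526]
 [ 1.39419036 -0.82043595]
 [-1.34776739 -1.65198256]]
[ 0.43462315 -0.39889658  0.18219967] 0.2744439712785685 -0.033859771886074974
shift [0.01006245 0.00764675]
```

Call:
{"method": "step_arm", "body": {
  "series": [
    {"grip":0.087,"tx":0.01,"ty":0.0076,"tz":-0.03,"wx":0,"wy":0,"wz":-0.034},
    {"grip":0.087,"tx":0.01,"ty":0.0076,"tz":-0.07,"wx":0,"wy":0,"wz":-0.034},
    {"grip":0.087,"tx":0.01,"ty":0.0076,"tz":-0.1,"wx":0,"wy":0,"wz":-0.034},
    {"grip":0.087,"tx":0.01,"ty":0.0076,"tz":-0.12,"wx":0,"wy":0,"wz":-0.034},
    {"grip":0.087,"tx":0.01,"ty":0.0076,"tz":-0.12,"wx":0,"wy":0,"wz":-0.034}
  ]
}}

```text
time_s: 1.7
tcp_pos: [0.443, -0.3901, 0.0595]
tcp_rot: [[0.975, -0.004, -0.223], [0.223, 0.004, 0.975], [-0.003, -1.0, 0.005]]
force: [-0.3, 0.6, -0.7]
grip_width: 0.0868
```

```bash
python3 - <<'E'
from h import *
c=cams.calibration('wrist');snap('wrist','w2.png');s=robot.sense();print(s['tcp_pos'],s['tcp_rot'])
te=[(x*.068,y*.03,.024) for x in(-1,1) for y in (-1,1)]
print(proj(c,place((.4447,-.3912,1.811),te)))
E
```

```text
[ 0.44411384 -0.39085151  0.06159859] [[ 0.97475092 -0.00184378 -0.22328735]
 [ 0.22329072  0.00188266  0.97475008]
 [-0.00137685 -0.99999653  0.00224682]]
[[327.18390988 335.62121077]
 [235.02882648 336.76056287]
 [332.16745188 120.4718347 ]
 [223.1548511  122.24435842]]
```

View pics/w2.png

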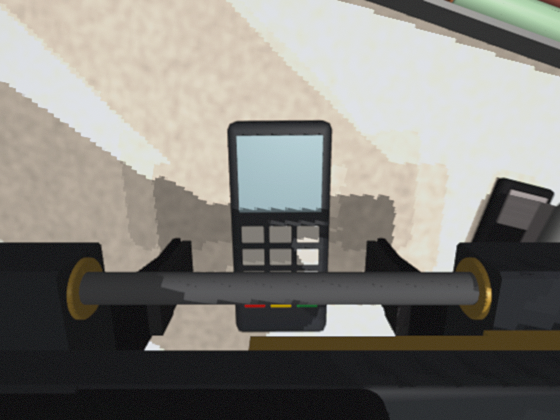

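Call:
{"method": "step_arm", "body": {
  "series": [
    {"grip":0.087,"tx":0,"ty":0,"tz":-0.03,"wx":0,"wy":0,"wz":0},
    {"grip":0.087,"tx":0,"ty":0,"tz":-0.05,"wx":0,"wy":0,"wz":0},
    {"grip":0.087,"tx":0,"ty":0,"tz":-0.057,"wx":0,"wy":0,"wz":0},
    {"grip":0.087,"tx":0,"ty":0,"tz":-0.057,"wx":0,"wy":0,"wz":0},
    {"grip":0.05,"tx":0,"ty":0,"tz":-0.057,"wx":0,"wy":0,"wz":0}
  ],
  "newtons": 25
}}

```text
time_s: 2.25
tcp_pos: [0.4457, -0.3921, 0.0072]
tcp_rot: [[0.974, 0.002, -0.225], [0.225, -0.001, 0.974], [0.001, -1.0, -0.002]]
force: [0.6, 0.6, -0.6]
grip_width: 0.0839
```

Call:
{"method": "step_arm", "body": {
  "series": [
    {"grip":0.05,"tx":0,"ty":0,"tz":0,"wx":0,"wy":0,"wz":0},
    {"grip":0.05,"tx":0,"ty":0,"tz":0,"wx":0,"wy":0,"wz":0},
    {"grip":0.05,"tx":0,"ty":0,"tz":0,"wx":0,"wy":0,"wz":0},
    {"grip":0.05,"tx":0,"ty":0,"tz":0.01,"wx":0,"wy":0,"wz":0},
    {"grip":0.05,"tx":0,"ty":0,"tz":0.04,"wx":0,"wy":0,"wz":0}
  ]
}}

```text
time_s: 2.75
tcp_pos: [0.4428, -0.3899, 0.0436]
tcp_rot: [[0.974, -0.004, -0.225], [0.225, 0.004, 0.974], [-0.003, -1.0, 0.005]]
force: [-0.5, -0.8, -2.6]
grip_width: 0.0593
```

Call:
{"method": "step_arm", "body": {
  "series": [
    {"grip":0.05,"tx":0,"ty":0,"tz":0.05,"wx":0,"wy":0,"wz":0},
    {"grip":0.05,"tx":0.005,"ty":0.02,"tz":0.09,"wx":0,"wy":0,"wz":0},
    {"grip":0.05,"tx":0.01,"ty":0.06,"tz":0.12,"wx":0,"wy":0,"wz":-0.02},
    {"grip":0.05,"tx":0.02,"ty":0.1,"tz":0.14,"wx":0,"wy":0,"wz":-0.04},
    {"grip":0.05,"tx":0.03,"ty":0.14,"tz":0.15,"wx":0,"wy":0,"wz":-0.076}
  ]
}}

```text
time_s: 3.25
tcp_pos: [0.4754, -0.2501, 0.1983]
tcp_rot: [[0.989, 0.002, -0.149], [0.149, -0.002, 0.989], [0.002, -1.0, -0.002]]
force: [1.1, 0.1, -4.1]
grip_width: 0.06
```

Call:
{"method": "step_arm", "body": {
  "series": [
    {"grip":0.05,"tx":0.01,"ty":0.045,"tz":0,"wx":0,"wy":0,"wz":0},
    {"grip":0.05,"tx":0.02,"ty":0.09,"tz":0,"wx":0,"wy":0,"wz":0},
    {"grip":0.05,"tx":0.03,"ty":0.135,"tz":0,"wx":0,"wy":0,"wz":0},
    {"grip":0.05,"tx":0.04,"ty":0.18,"tz":0,"wx":0,"wy":0,"wz":0},
    {"grip":0.05,"tx":0.045,"ty":0.225,"tz":0,"wx":0,"wy":0,"wz":0}
  ]
}}

```text
time_s: 3.75
tcp_pos: [0.5198, -0.0245, 0.1961]
tcp_rot: [[0.989, 0.0, -0.151], [0.151, -0.0, 0.989], [0.0, -1.0, -0.0]]
force: [1.2, -0.4, -4.5]
grip_width: 0.0598
```

Call:
{"method": "step_arm", "body": {
  "series": [
    {"grip":0.05,"tx":0.001,"ty":0.03,"tz":0,"wx":0,"wy":0,"wz":0},
    {"grip":0.05,"tx":0.002,"ty":0.06,"tz":0,"wx":0,"wy":0,"wz":0},
    {"grip":0.05,"tx":0.003,"ty":0.085,"tz":0,"wx":0,"wy":0,"wz":0},
    {"grip":0.05,"tx":0.003,"ty":0.09,"tz":0,"wx":0,"wy":0,"wz":0},
    {"grip":0.05,"tx":0.003,"ty":0.09,"tz":0,"wx":0,"wy":0,"wz":0}
  ]
}}

```text
time_s: 4.25
tcp_pos: [0.5224, 0.0645, 0.1958]
tcp_rot: [[0.988, -0.0, -0.152], [0.152, -0.0, 0.988], [-0.0, -1.0, -0.0]]
force: [-0.4, -1.3, -3.3]
grip_width: 0.0596
```

```bash
python3 - <<'E'
from h import *
c=cams.calibration('wrist');np.save('w3.npy',c,allow_pickle=True);im=snap('wrist','w3.png');s=robot.sense();print(s['tcp_pos'],s['tcp_rot'])
r=[(x*.085,y*.11,.062) for x in(-1,1) for y in (-1,1)]
P=proj(c,place((.525,.1358,1.722),r));print(P)
im=im[:,:,::-1].copy()
for p in P: cv2.circle(im,tuple(int(round(v)) for v in p),3,(0,0,255),1)
cv2.imwrite('pics/w3b.png',im)
E
```

```text
[0.52261056 0.06309723 0.19568701] [[ 9.88590281e-01 -2.19272093e-04 -1.50629373e-01]
 [ 1.50629228e-01 -5.71343882e-04  9.88590162e-01]
 [-3.02831404e-04 -9.99999813e-01 -5.31796223e-04]]
[[416.96744127 212.93553443]
 [167.94304343 212.63381419]
 [440.75538168  -2.90244552]
 [149.50522924  -3.43848148]]
```

View pics/w3b.png

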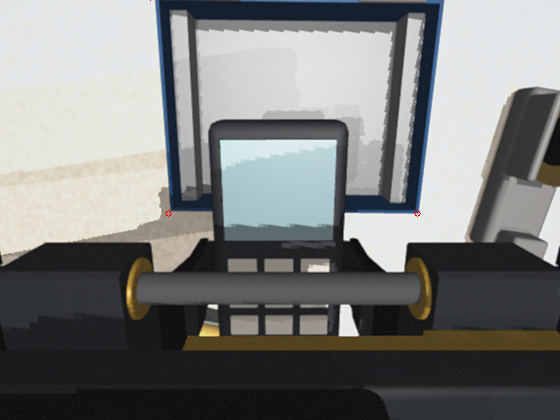

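```bash
python3 - <<'E'
import cv2
a=cv2.imread('pics/w3.png')[0:225,140:460]
cv2.imwrite('pics/w3c.png',cv2.resize(a,None,fx=2.5,fy=2.5,interpolation=cv2.INTER_CUBIC))
E
```

```text
(no output)
```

View pics/w3c.png

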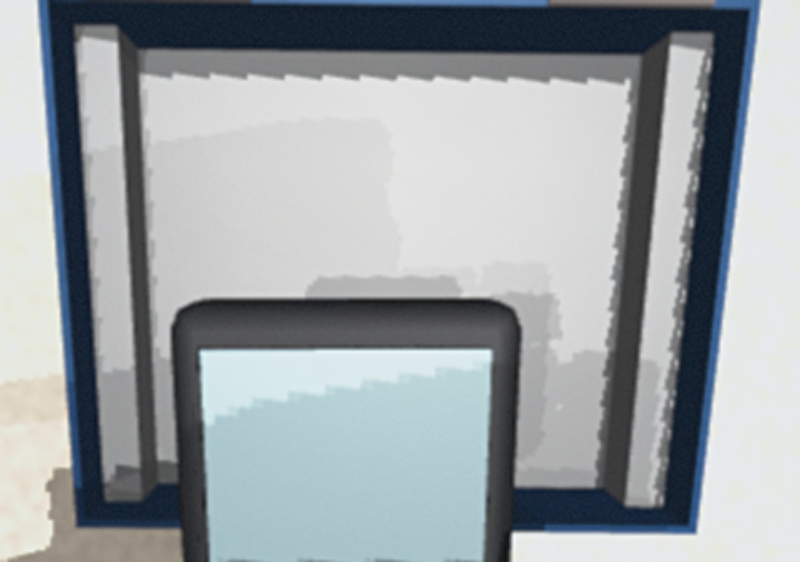

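```bash
python3 - <<'E'
from h import *
c=np.load('w3.npy',allow_pickle=True).item()
L=[(-.085,-.11,.062),(-.085,.11,.062),(.082,-.107,.062),(.082,.107,.062)]
U=[(418,212.2),(171.2,210.6),(439,4),(160,1)]
p,r=fit([(c,L,U)],(.525,.136,1.722));print(p,r)
from m1 import T,S,bt,bs
r0=[(-.085,-.11,.062),(-.085,.11,.062),(.085,-.11,.062),(.085,.11,.062)]
p,r=fit([(c,L,U),(T,r0,bt),(S,r0,bs)],(.525,.136,1.722));print(p,r)
E
```

```text
[0.52775377 0.13579114 1.71383092] [[ 1.09538831  2.1689505 ]
 [-1.00051954  1.51710803]
 [ 1.56475103 -0.54341136]
 [-1.72101499 -0.63845598]]
cam pos [ 0.42767434 -0.04739568  1.37092057] [ 1.12564669 -0.33173414  0.96669959]
box T [0.524  0.1347 1.725 ] [[0.2, -1.1], [0.1, 0.4], [-0.2, -0.5], [-0.1, 1.1]]
box S [0.5258 0.1378 1.7113] [[0.4, 0.4], [-0.4, -1.1], [0.6, 1.2], [-0.7, -0.8]]
box TS [0.525  0.1358 1.7221] [[-0.0, -1.4], [-0.4, 0.2], [-0.5, -0.9], [-0.7, 0.6], [0.1, 0.5], [-1.3, -0.6], [-0.1, 0.8], [-1.9, -0.8]]
1.8 [[129.4, 194.3], [139.7, 282.0]] [[418.8, 118.1], [357.4, 69.1]]
1.9 [[124.2, 195.7], [134.3, 282.9]] [[422.5, 117.6], [361.5, 69.1]]
2.0 [[119.4, 197.1], [129.4, 283.7]] [[425.8, 117.7], [365.1, 69.7]]
2.05 [[117.3, 197.8], [127.2, 284.0]] [[427.2, 117.9], [366.8, 70.2]]
obs lid [[122.6 196.2]
 [131.6 281.6]] [[424.         118.        ]
 [360.66666667  70.33333333]]
tray T [ 0.497  -0.1731  1.4925] [[0.6, -0.9], [0.4, 1.0], [-0.5, -1.0], [-0.5, 0.8]]
tray S [ 0.5022 -0.1733  1.4897] [[-0.6, -0.4], [-0.4, 0.4], [0.8, -0.1], [0.3, 0.2]]
tray TS [ 0.4999 -0.1732  1.4912] [[0.6, -1.8], [0.3, -0.0], [-0.4, -2.0], [-0.5, -0.3], [-0.8, -1.1], [-0.7, -0.2], [0.4, -0.9], [-0.0, -0.5]]
term T [ 0.4434 -0.3877  1.8115] [[-0.2, -0.4], [0.2, -1.1], [0.5, 0.5], [-0.4, 0.9]]
term S [ 0.4484 -0.3874  1.8296] [[0.7, -0.7], [-0.9, 0.7], [-0.8, 0.6], [1.2, -1.2]]
term TS [ 0.4458 -0.3878  1.8239] [[-0.3, -0.9], [-0.0, -2.1], [0.5, -0.6], [-0.2, 0.3], [0.3, -1.3], [-1.5, -0.1], [-1.2, -0.2], [0.8, -1.8]]
[0.52711587 0.13579418 1.71538711] [[ 0.56683902  1.8765162 ]
 [-1.55949108  1.59587253]
 [ 0.61145017 -0.93773442]
 [-2.71617858 -0.54198464]
 [ 0.26624595 -1.95853836]
 [-0.64436083 -0.3546118 ]
 [-0.23054945 -1.90062459]
 [-0.91019632 -0.27003049]
 [ 0.18881055  1.05657249]
 [-0.91702762 -0.38049868]
 [ 0.31063273  1.65336393]
 [-1.22040613 -0.27185553]]
```

Call:
{"method": "step_arm", "body": {
  "series": [
    {"grip":0.05,"tx":0.003,"ty":0.03,"tz":0,"wx":0,"wy":0,"wz":-0.008},
    {"grip":0.05,"tx":0.0055,"ty":0.06,"tz":-0.02,"wx":0,"wy":0,"wz":-0.008},
    {"grip":0.05,"tx":0.0055,"ty":0.069,"tz":-0.05,"wx":0,"wy":0,"wz":-0.008},
    {"grip":0.05,"tx":0.0055,"ty":0.069,"tz":-0.08,"wx":0,"wy":0,"wz":-0.008},
    {"grip":0.05,"tx":0.0055,"ty":0.069,"tz":-0.1,"wx":0,"wy":0,"wz":-0.008}
  ]
}}

```text
time_s: 4.8
tcp_pos: [0.5276, 0.1308, 0.0934]
tcp_rot: [[0.99, -0.002, -0.141], [0.141, -0.001, 0.99], [-0.002, -1.0, -0.001]]
force: [0.7, -0.0, -3.5]
grip_width: 0.0603
```

```bash
python3 - <<'E'
from h import *
snap('wrist','w4.png');snap('top','t4.png');s=robot.sense();print(s['tcp_pos'],s['tcp_rot'],s['q'])
E
```

```text
[0.52667664 0.13021845 0.09280971] [[ 9.90058948e-01 -5.17026552e-03 -1.40557991e-01]
 [ 1.40551496e-01 -1.60060024e-03  9.90072076e-01]
 [-5.34391267e-03 -9.99985353e-01 -8.58000034e-04]] [ 0.28396884  0.35643862 -0.71575709  1.79653707  0.26047201  1.09087158
 -0.38249616]
```

View pics/w4.png

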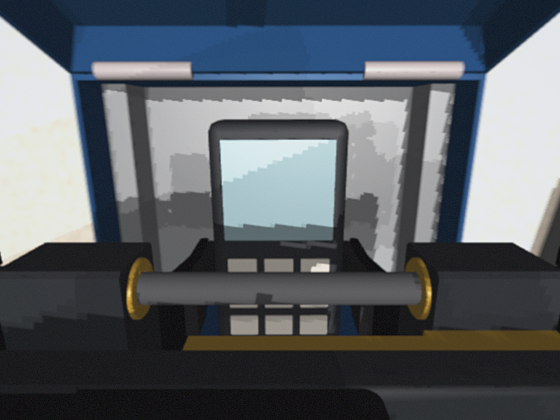

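View pics/t4.png

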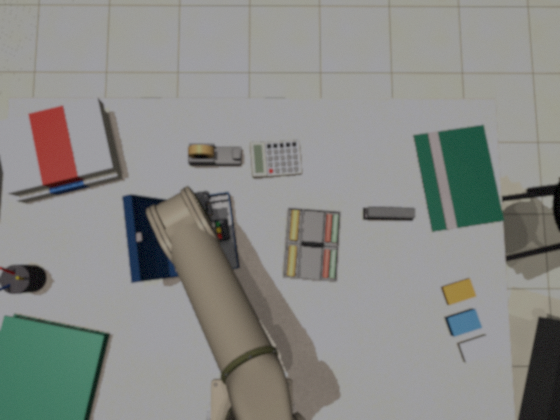

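Call:
{"method": "step_arm", "body": {
  "series": [
    {"grip":0.05,"tx":0,"ty":0,"tz":-0.02,"wx":0,"wy":0,"wz":0},
    {"grip":0.05,"tx":0,"ty":0,"tz":-0.04,"wx":0,"wy":0,"wz":0},
    {"grip":0.05,"tx":0,"ty":0,"tz":-0.06,"wx":0,"wy":0,"wz":0},
    {"grip":0.05,"tx":0,"ty":0,"tz":-0.074,"wx":0,"wy":0,"wz":0},
    {"grip":0.05,"tx":0,"ty":0,"tz":-0.08,"wx":0,"wy":0,"wz":0}
  ]
}}

```text
time_s: 5.4
tcp_pos: [0.5285, 0.1316, 0.0152]
tcp_rot: [[0.99, -0.0, -0.141], [0.141, -0.0, 0.99], [-0.001, -1.0, -0.0]]
force: [0.9, 0.2, -3.2]
grip_width: 0.0598
```

Call:
{"method": "step_arm", "body": {
  "series": [
    {"grip":0.05,"tx":0,"ty":0,"tz":-0.002,"wx":0,"wy":0,"wz":0},
    {"grip":0.05,"tx":0,"ty":0,"tz":-0.004,"wx":0,"wy":0,"wz":0},
    {"grip":0.05,"tx":0,"ty":0,"tz":-0.006,"wx":0,"wy":0,"wz":0},
    {"grip":0.05,"tx":0,"ty":0,"tz":-0.006,"wx":0,"wy":0,"wz":0},
    {"grip":0.05,"tx":0,"ty":0,"tz":-0.006,"wx":0,"wy":0,"wz":0}
  ]
}}

```text
time_s: 5.9
tcp_pos: [0.5291, 0.1327, 0.0109]
tcp_rot: [[0.99, 0.002, -0.142], [0.142, -0.0, 0.99], [0.002, -1.0, -0.0]]
force: [-1.8, -1.0, 4.4]
grip_width: 0.0596
```

Call:
{"method": "step_arm", "body": {
  "series": [
    {"grip":0.08,"tx":0,"ty":0,"tz":0.001,"wx":0,"wy":0,"wz":0},
    {"grip":0.08,"tx":0,"ty":0,"tz":0.001,"wx":0,"wy":0,"wz":0},
    {"grip":0.08,"tx":0,"ty":0,"tz":0.001,"wx":0,"wy":0,"wz":0},
    {"grip":0.08,"tx":0,"ty":0,"tz":0.001,"wx":0,"wy":0,"wz":0},
    {"grip":0.08,"tx":0,"ty":0,"tz":0.02,"wx":0,"wy":0,"wz":0}
  ]
}}

```text
time_s: 6.4
tcp_pos: [0.5268, 0.1321, 0.0279]
tcp_rot: [[0.99, -0.004, -0.143], [0.143, -0.001, 0.99], [-0.004, -1.0, -0.0]]
force: [-0.5, -0.8, 0.6]
grip_width: 0.0795
```

Call:
{"method": "step_arm", "body": {
  "series": [
    {"grip":0.08,"tx":0,"ty":0,"tz":0.04,"wx":0,"wy":0,"wz":0},
    {"grip":0.08,"tx":0,"ty":-0.01,"tz":0.09,"wx":0,"wy":0,"wz":0},
    {"grip":0.08,"tx":0,"ty":-0.04,"tz":0.13,"wx":0,"wy":0,"wz":0},
    {"grip":0.08,"tx":0,"ty":-0.08,"tz":0.16,"wx":0,"wy":0,"wz":0},
    {"grip":0.08,"tx":0,"ty":-0.08,"tz":0.16,"wx":0,"wy":0,"wz":0}
  ]
}}

```text
time_s: 6.9
tcp_pos: [0.5308, 0.0471, 0.1936]
tcp_rot: [[0.991, 0.006, -0.135], [0.135, -0.003, 0.991], [0.006, -1.0, -0.003]]
force: [0.8, 0.3, -0.0]
grip_width: 0.0799
```

```bash
python3 - <<'E'
from h import *
c=cams.calibration('wrist');np.save('w5.npy',c,allow_pickle=True)
snap('wrist','w5.png');s=robot.sense();print(s['tcp_pos'],s['tcp_rot'],s['force'],s['grip_width'])
E
```

```text
[0.52970031 0.0495806  0.19157755] [[ 0.99050724  0.00391732 -0.13740476]
 [ 0.13741105 -0.00138315  0.99051315]
 [ 0.0036901  -0.99999137 -0.0019083 ]] [ 0.38592433  0.68902124 -0.78350609] 0.07972054222914919
```

View pics/w5.png

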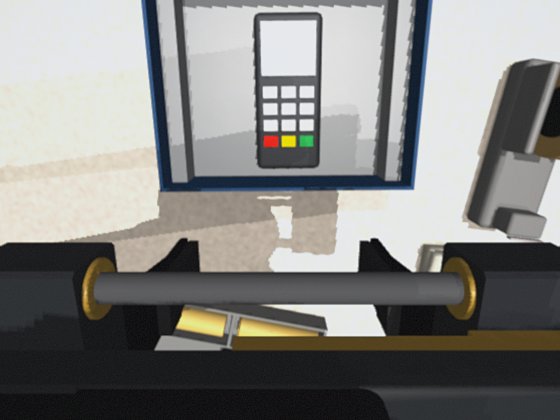

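Call:
{"method": "step_arm", "body": {
  "series": [
    {"grip":0.06,"tx":-0.005,"ty":-0.045,"tz":0,"wx":0,"wy":0,"wz":-0.05},
    {"grip":0.06,"tx":-0.01,"ty":-0.09,"tz":0,"wx":0,"wy":0,"wz":-0.1},
    {"grip":0.06,"tx":-0.02,"ty":-0.135,"tz":0.01,"wx":0,"wy":0,"wz":-0.15},
    {"grip":0.06,"tx":-0.03,"ty":-0.18,"tz":0.02,"wx":0,"wy":0,"wz":-0.2},
    {"grip":0.06,"tx":-0.03,"ty":-0.222,"tz":0.02,"wx":0,"wy":0,"wz":-0.218}
  ]
}}

```text
time_s: 7.45
tcp_pos: [0.4978, -0.1706, 0.2101]
tcp_rot: [[0.997, 0.001, 0.076], [-0.076, -0.001, 0.997], [0.001, -1.0, -0.001]]
force: [0.3, 0.1, -0.9]
grip_width: 0.0605
```

Call:
{"method": "step_arm", "body": {
  "series": [
    {"grip":0.06,"tx":0,"ty":0,"tz":0,"wx":0,"wy":0,"wz":0},
    {"grip":0.06,"tx":0,"ty":0,"tz":0,"wx":0,"wy":0,"wz":0},
    {"grip":0.06,"tx":0,"ty":0,"tz":0,"wx":0,"wy":0,"wz":0},
    {"grip":0.06,"tx":0,"ty":0,"tz":0,"wx":0,"wy":0,"wz":0},
    {"grip":0.06,"tx":0,"ty":0,"tz":0,"wx":0,"wy":0,"wz":0}
  ]
}}

```text
time_s: 7.95
tcp_pos: [0.4985, -0.1682, 0.2094]
tcp_rot: [[0.997, -0.0, 0.073], [-0.073, 0.0, 0.997], [-0.0, -1.0, 0.0]]
force: [-0.2, -0.2, 0.8]
grip_width: 0.0601
```

```bash
python3 - <<'E'
from h import *
c=cams.calibration('wrist');np.save('w6.npy',c,allow_pickle=True)
snap('wrist','w6.png');s=robot.sense();print(s['tcp_pos'],s['tcp_rot'],s['force'],s['grip_width'])
L=[(x*.078,y*.103,.026) for x in(-1,1) for y in (-1,1)]+[(x*.032,y*.006,.048) for x in(-1,1) for y in (-1,1)]
print(proj(c,place((.4999,-.1732,1.491),L)))
E
```

```text
[ 0.49852213 -0.16846879  0.20953101] [[ 9.97312255e-01  6.00698794e-05  7.32684299e-02]
 [-7.32684335e-02  5.94847150e-05  9.97312255e-01]
 [ 5.55500752e-05 -9.99999996e-01  6.37260612e-05]] [-0.35248355 -0.85333787  0.44311491] 0.06029718774170498
[[374.83473372 261.39970585]
 [182.7365103  260.31606661]
 [387.71081832 110.7353412 ]
 [172.01367992 109.28628908]
 [285.34591657 226.75754858]
 [273.06059404 226.68525214]
 [286.14401963 161.34772375]
 [273.22192364 161.26564531]]
```

View pics/w6.png

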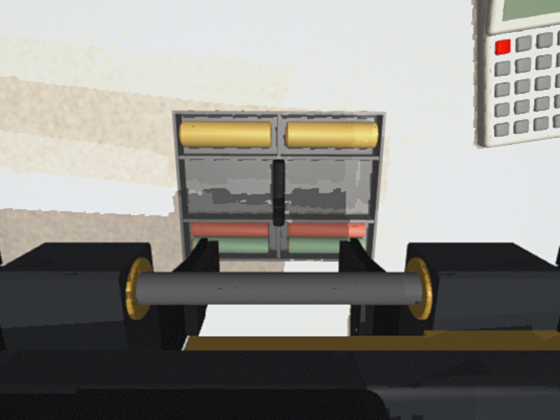

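Call:
{"method": "step_arm", "body": {
  "series": [
    {"grip":0.06,"tx":0.0005,"ty":-0.004,"tz":-0.04,"wx":0,"wy":0,"wz":0},
    {"grip":0.06,"tx":0.0005,"ty":-0.004,"tz":-0.08,"wx":0,"wy":0,"wz":0},
    {"grip":0.06,"tx":0.0005,"ty":-0.004,"tz":-0.11,"wx":0,"wy":0,"wz":0},
    {"grip":0.06,"tx":0.0005,"ty":-0.004,"tz":-0.13,"wx":0,"wy":0,"wz":0},
    {"grip":0.06,"tx":0.0005,"ty":-0.004,"tz":-0.13,"wx":0,"wy":0,"wz":0}
  ],
  "newtons": 50
}}

```text
time_s: 8.5
tcp_pos: [0.4971, -0.1725, 0.077]
tcp_rot: [[0.997, -0.004, 0.074], [-0.074, 0.002, 0.997], [-0.004, -1.0, 0.002]]
force: [0.2, 1.0, 0.9]
grip_width: 0.0598
```

```bash
python3 - <<'E'
from h import *
snap('wrist','w7.png');s=robot.sense();print(s['tcp_pos'],s['tcp_rot'],s['force'],s['grip_width'])
E
```

```text
[ 0.498242   -0.17281387  0.07892946] [[ 9.97236429e-01 -1.85940097e-03  7.42701022e-02]
 [-7.42681664e-02  1.08940551e-03  9.97237711e-01]
 [-1.93517503e-03 -9.99997678e-01  9.48300561e-04]] [-0.10310581 -0.51808825  0.44013766] 0.06003264506145633
```

View pics/w7.png

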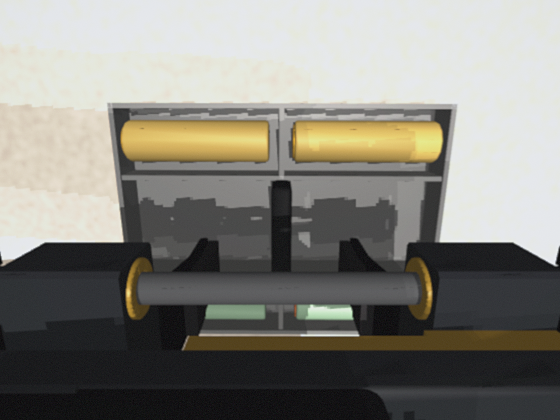

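Call:
{"method": "step_arm", "body": {
  "series": [
    {"grip":0.06,"tx":0.001,"ty":0,"tz":-0.03,"wx":0,"wy":0,"wz":0},
    {"grip":0.06,"tx":0.001,"ty":0,"tz":-0.055,"wx":0,"wy":0,"wz":0},
    {"grip":0.06,"tx":0.001,"ty":0,"tz":-0.067,"wx":0,"wy":0,"wz":0},
    {"grip":0.06,"tx":0.001,"ty":0,"tz":-0.067,"wx":0,"wy":0,"wz":0},
    {"grip":0.06,"tx":0.001,"ty":0,"tz":-0.067,"wx":0,"wy":0,"wz":0}
  ]
}}

```text
time_s: 9.05
tcp_pos: [0.5008, -0.1736, 0.014]
tcp_rot: [[0.997, 0.002, 0.075], [-0.075, -0.001, 0.997], [0.002, -1.0, -0.0]]
force: [0.7, 0.1, 0.3]
grip_width: 0.0597
```

Call:
{"method": "step_arm", "body": {
  "series": [
    {"grip":0.0,"tx":0,"ty":0,"tz":0,"wx":0,"wy":0,"wz":0},
    {"grip":0.0,"tx":0,"ty":0,"tz":0,"wx":0,"wy":0,"wz":0},
    {"grip":0.0,"tx":0,"ty":0,"tz":0,"wx":0,"wy":0,"wz":0},
    {"grip":0.0,"tx":0,"ty":0,"tz":0,"wx":0,"wy":0,"wz":0},
    {"grip":0.0,"tx":0,"ty":0,"tz":0,"wx":0,"wy":0,"wz":0}
  ]
}}

```text
time_s: 9.55
tcp_pos: [0.4998, -0.1735, 0.0127]
tcp_rot: [[0.997, 0.0, 0.075], [-0.075, -0.0, 0.997], [0.0, -1.0, -0.0]]
force: [0.0, -0.1, -0.4]
grip_width: 0.028
```

Call:
{"method": "step_arm", "body": {
  "series": [
    {"grip":0.0,"tx":0,"ty":0,"tz":0.005,"wx":0,"wy":0,"wz":0},
    {"grip":0.0,"tx":0,"ty":0,"tz":0.015,"wx":0,"wy":0,"wz":0},
    {"grip":0.0,"tx":0,"ty":0,"tz":0.03,"wx":0,"wy":0,"wz":0},
    {"grip":0.0,"tx":0,"ty":0,"tz":0.05,"wx":0,"wy":0,"wz":0},
    {"grip":0.0,"tx":0,"ty":0,"tz":0.08,"wx":0,"wy":0,"wz":0}
  ]
}}

```text
time_s: 10.05
tcp_pos: [0.4986, -0.173, 0.0929]
tcp_rot: [[0.997, -0.002, 0.075], [-0.075, 0.001, 0.997], [-0.002, -1.0, 0.001]]
force: [0.6, 0.0, -5.2]
grip_width: 0.0115
```

```bash
python3 - <<'E'
from h import *
s=robot.sense();print(s['tcp_pos'],s['tcp_rot'],s['force'],s['wrist_torque'],s['grip_width'])
snap('wrist','w8.png');snap('scene','s8.png')
E
```

```text
[ 0.49861941 -0.173025    0.09292855] [[ 9.97201582e-01 -2.39274482e-03  7.47213497e-02]
 [-7.47188386e-02  1.12232065e-03  9.97204009e-01]
 [-2.46991604e-03 -9.99996508e-01  9.40396816e-04]] [ 0.58004181  0.01119623 -5.23849656] [-0.10453718 -0.11905465  0.03859603] 0.011531704244667984
```

View pics/w8.png

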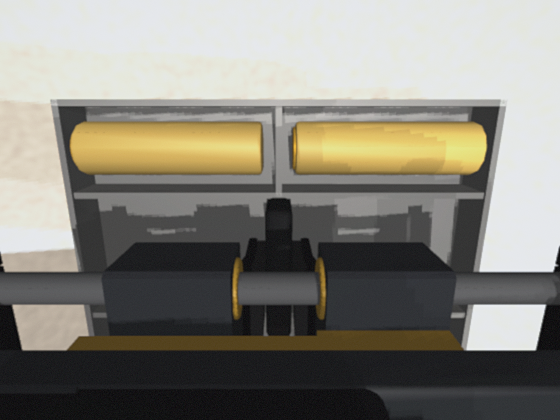

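View pics/s8.png

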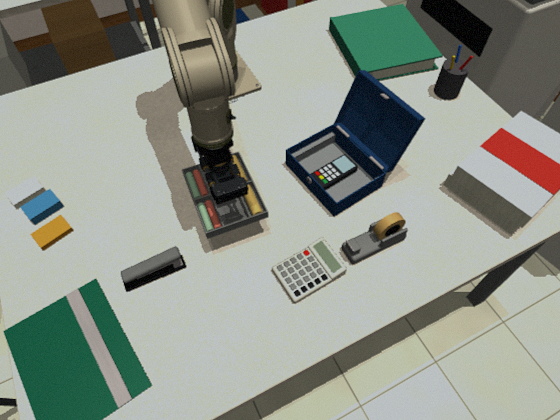

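```bash
python3 - <<'E'
from h import *
s=robot.sense();c=cams.calibration('wrist');R=s['tcp_rot'];t=s['tcp_pos']
# local: tray y -> -? tray yaw = tool angle+pi/2 ; tray coords
U=np.array([(505,103),(54,103),(290.5,200),(267,200)])
L=np.array([(.078,-.103,.026),(.078,.103,.026),(.032,-.006,.048),(.032,.006,.048)])
f=lambda p:(proj(c,place(p[:3],L)+[0,0,p[3]])-U).ravel()
for w in [slice(0,4)]:
    r=least_squares(f,(t[0],t[1],1.496,t[2]-.0127));print(r.x,r.fun);print('tray-tcp',r.x[0]-t[0],r.x[1]-t[1],r.x[3]-t[2],r.x[2]-np.pi/2-np.arctan2(R[1,0],R[0,0]))
E
```

```text
[ 0.50333977 -0.17370727  1.49467757  0.06337905] [-4.07466172 -5.61016179  1.92026979 -6.11294986  2.98921677  5.51753248
 -0.98078285  5.54729498]
tray-tcp 0.0011520344863484855 0.0002513815681131071 -0.03354867871589626 -0.0012435639085872363
```

Call:
{"method": "step_arm", "body": {
  "series": [
    {"grip":0.0,"tx":0,"ty":0,"tz":-0.02,"wx":0,"wy":0,"wz":0},
    {"grip":0.0,"tx":0,"ty":0,"tz":-0.04,"wx":0,"wy":0,"wz":0},
    {"grip":0.0,"tx":0,"ty":0,"tz":-0.05,"wx":0,"wy":0,"wz":0},
    {"grip":0.0,"tx":0,"ty":0,"tz":-0.054,"wx":0,"wy":0,"wz":0},
    {"grip":0.0,"tx":0,"ty":0,"tz":-0.057,"wx":0,"wy":0,"wz":0}
  ]
}}

```text
time_s: 10.65
tcp_pos: [0.4999, -0.1734, 0.0355]
tcp_rot: [[0.997, 0.0, 0.075], [-0.075, 0.0, 0.997], [-0.0, -1.0, 0.0]]
force: [-0.3, 0.8, -5.6]
grip_width: 0.0116
```

Call:
{"method": "step_arm", "body": {
  "series": [
    {"grip":0.0,"tx":0,"ty":0,"tz":-0.001,"wx":0,"wy":0,"wz":0},
    {"grip":0.0,"tx":0,"ty":0,"tz":-0.002,"wx":0,"wy":0,"wz":0},
    {"grip":0.0,"tx":0,"ty":0,"tz":-0.004,"wx":0,"wy":0,"wz":0},
    {"grip":0.0,"tx":0,"ty":0,"tz":-0.006,"wx":0,"wy":0,"wz":0},
    {"grip":0.0,"tx":0,"ty":0,"tz":-0.006,"wx":0,"wy":0,"wz":0}
  ]
}}

```text
time_s: 11.15
tcp_pos: [0.4997, -0.1734, 0.0294]
tcp_rot: [[0.997, -0.0, 0.075], [-0.075, 0.0, 0.997], [-0.0, -1.0, 0.0]]
force: [-0.2, 0.2, -5.0]
grip_width: 0.0121
```

Call:
{"method": "step_arm", "body": {
  "series": [
    {"grip":0.0,"tx":0,"ty":0,"tz":-0.002,"wx":0,"wy":0,"wz":0},
    {"grip":0.0,"tx":0,"ty":0,"tz":-0.004,"wx":0,"wy":0,"wz":0},
    {"grip":0.0,"tx":0,"ty":0,"tz":-0.006,"wx":0,"wy":0,"wz":0},
    {"grip":0.0,"tx":0,"ty":0,"tz":-0.008,"wx":0,"wy":0,"wz":0},
    {"grip":0.0,"tx":0,"ty":0,"tz":-0.008,"wx":0,"wy":0,"wz":0}
  ]
}}

```text
time_s: 11.65
tcp_pos: [0.5, -0.1739, 0.0266]
tcp_rot: [[0.997, -0.001, 0.075], [-0.075, -0.003, 0.997], [-0.001, -1.0, -0.003]]
force: [-28.0, 7.1, 62.6]
grip_width: 0.0115
```

Call:
{"method": "step_arm", "body": {
  "series": [
    {"grip":0.0,"tx":0,"ty":0,"tz":0.006,"wx":0,"wy":0,"wz":0},
    {"grip":0.0,"tx":0,"ty":0,"tz":0.006,"wx":0,"wy":0,"wz":0},
    {"grip":0.05,"tx":0,"ty":0,"tz":0.006,"wx":0,"wy":0,"wz":0},
    {"grip":0.05,"tx":0,"ty":0,"tz":0.006,"wx":0,"wy":0,"wz":0},
    {"grip":0.05,"tx":0,"ty":0,"tz":0.006,"wx":0,"wy":0,"wz":0}
  ]
}}

```text
time_s: 12.15
tcp_pos: [0.5, -0.1734, 0.0274]
tcp_rot: [[0.997, 0.0, 0.075], [-0.075, 0.0, 0.997], [0.0, -1.0, 0.0]]
force: [0.1, 0.2, -0.0]
grip_width: 0.028
```

```bash
python3 - <<'E'
from h import *
s=robot.sense();print(s['tcp_pos'],s['force'],s['wrist_torque'],s['grip_width'])
E
```

```text
[ 0.49995822 -0.17339141  0.02736972] [ 1.26113733e-01  2.49556074e-01 -1.12684803e-06] [ 0.0175575  -0.07143463  0.01174254] 0.028044300897173458
```

Call:
{"method": "step_arm", "body": {
  "series": [
    {"grip":0.04,"tx":0,"ty":0,"tz":-0.005,"wx":0,"wy":0,"wz":0},
    {"grip":0.04,"tx":0,"ty":0,"tz":-0.011,"wx":0,"wy":0,"wz":0},
    {"grip":0.04,"tx":0,"ty":0,"tz":-0.015,"wx":0,"wy":0,"wz":0},
    {"grip":0.0,"tx":0,"ty":0,"tz":-0.015,"wx":0,"wy":0,"wz":0},
    {"grip":0.0,"tx":0,"ty":0,"tz":-0.015,"wx":0,"wy":0,"wz":0}
  ]
}}

```text
time_s: 12.65
tcp_pos: [0.4997, -0.1733, 0.0124]
tcp_rot: [[0.997, -0.0, 0.075], [-0.075, 0.0, 0.997], [-0.0, -1.0, 0.0]]
force: [-0.5, -0.5, -0.8]
grip_width: 0.0307
```

Call:
{"method": "step_arm", "body": {
  "series": [
    {"grip":0.0,"tx":0,"ty":0,"tz":0,"wx":0,"wy":0,"wz":0},
    {"grip":0.0,"tx":0,"ty":0,"tz":0,"wx":0,"wy":0,"wz":0},
    {"grip":0.0,"tx":0,"ty":0,"tz":0,"wx":0,"wy":0,"wz":0},
    {"grip":0.0,"tx":0,"ty":0,"tz":0,"wx":0,"wy":0,"wz":0},
    {"grip":0.0,"tx":0,"ty":0,"tz":0,"wx":0,"wy":0,"wz":0}
  ]
}}

```text
time_s: 13.15
tcp_pos: [0.5, -0.1735, 0.0128]
tcp_rot: [[0.997, 0.0, 0.075], [-0.075, -0.0, 0.997], [0.001, -1.0, -0.0]]
force: [-0.0, 0.3, 1.8]
grip_width: 0.0114
```

```bash
python3 - <<'E'
from h import *
s=robot.sense();print(s['tcp_pos'],s['force'],s['wrist_torque'],s['grip_width'])
E
```

```text
[ 0.50000875 -0.17348777  0.0127868 ] [-0.01639973  0.33842106  1.78134079] [ 0.01969799 -0.07242823 -0.00916148] 0.011447133822491523
```

Held, with tray underside = TCP − 12.6 mm. Lift.

Call:
{"method": "step_arm", "body": {
  "series": [
    {"grip":0.0,"tx":0,"ty":0,"tz":0.01,"wx":0,"wy":0,"wz":0},
    {"grip":0.0,"tx":0,"ty":0,"tz":0.03,"wx":0,"wy":0,"wz":0},
    {"grip":0.0,"tx":0,"ty":0,"tz":0.06,"wx":0,"wy":0,"wz":0},
    {"grip":0.0,"tx":0,"ty":0,"tz":0.09,"wx":0,"wy":0,"wz":0},
    {"grip":0.0,"tx":0,"ty":0,"tz":0.12,"wx":0,"wy":0,"wz":0}
  ]
}}

```text
time_s: 13.65
tcp_pos: [0.499, -0.1731, 0.1337]
tcp_rot: [[0.997, -0.001, 0.075], [-0.075, 0.001, 0.997], [-0.001, -1.0, 0.0]]
force: [0.4, 0.4, -5.6]
grip_width: 0.0114
```

Call:
{"method": "step_arm", "body": {
  "series": [
    {"grip":0.0,"tx":0,"ty":0,"tz":0.02,"wx":0,"wy":0,"wz":0.03},
    {"grip":0.0,"tx":0.005,"ty":0.02,"tz":0.04,"wx":0,"wy":0,"wz":0.07},
    {"grip":0.0,"tx":0.01,"ty":0.05,"tz":0.05,"wx":0,"wy":0,"wz":0.12},
    {"grip":0.0,"tx":0.015,"ty":0.08,"tz":0.05,"wx":0,"wy":0,"wz":0.17},
    {"grip":0.0,"tx":0.02,"ty":0.1,"tz":0.05,"wx":0,"wy":0,"wz":0.217}
  ]
}}

```text
time_s: 14.15
tcp_pos: [0.5196, -0.071, 0.183]
tcp_rot: [[0.989, -0.0, -0.146], [0.146, 0.0, 0.989], [-0.0, -1.0, 0.0]]
force: [0.1, -0.3, -4.9]
grip_width: 0.0119
```

```bash
python3 - <<'E'
from h import *
c=cams.calibration('wrist');np.save('w9.npy',c,allow_pickle=True)
im=snap('wrist','w9.png');s=robot.sense();print(s['tcp_pos'],s['tcp_rot'],s['force'],s['wrist_torque'],s['grip_width'],s['q'])
E
```

```text
[ 0.52024766 -0.06765272  0.18279705] [[ 9.88351190e-01  2.01751076e-04 -1.52190289e-01]
 [ 1.52189660e-01  1.85538439e-03  9.88349566e-01]
 [ 4.81772074e-04 -9.99998258e-01  1.80306694e-03]] [ 0.19780245  3.81487733 -5.44907836] [ 4.36605163e-01 -1.14445067e-01 -8.10378137e-05] 0.011482269195020382 [ 0.62267367  0.19442284 -0.64233244  1.751442    0.1208957   1.23582999
  0.10233274]
```

View pics/w9.png

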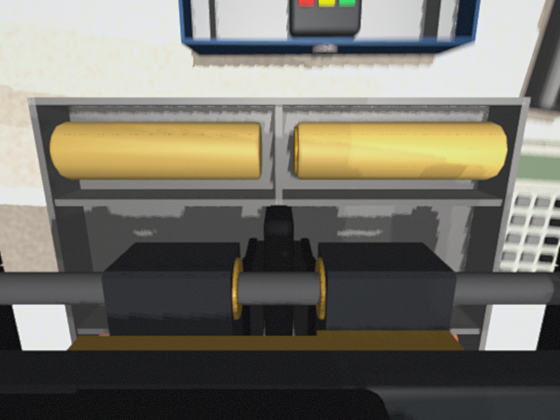

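```bash
python3 - <<'E'
from h import *
ld=lambda n:np.load(n,allow_pickle=True).item()
c6=ld('w6.npy');c3=ld('w3.npy');c5=ld('w5.npy');c9=ld('w9.npy')
tr=[(x*.078,y*.103,.026) for x in(-1,1) for y in (-1,1)]+[(.032,-.006,.048),(.032,.006,.048)]
U6=np.array([(373,258),(184,258),(384,113),(173,113),(285,160.5),(273.5,160.5)])
L3=[(-.085,-.11,.062),(-.085,.11,.062),(.082,-.107,.062),(.082,.107,.062)]
U3=np.array([(418,212.2),(171.2,210.6),(439,4),(160,1)])
L5=L3[:2];U5=np.array([(413,188),(160.5,190)])
L9=L3[:2];U9=np.array([(475.5,42),(182,42)])
def f(p):
    k=p[6];dz=p[7]
    def pr(c,P): return proj(c,P,k)
    return np.concatenate([(pr(c6,place(p[:3],tr)+[0,0,dz])-U6).ravel(),(pr(c3,place(p[3:6],L3)+[0,0,dz])-U3).ravel(),(pr(c5,place(p[3:6],L5)+[0,0,dz])-U5).ravel()])
p0=[.5,-.173,1.495,.5275,.136,1.714,0,0]
for fixk in (0,1):
    g=(lambda p:f(np.r_[p[:6],0,0])) if fixk else f
    r=least_squares(g,p0);print(np.round(r.x,4),np.round(r.fun.reshape(-1,2),1).tolist())
E
```

```text
[ 0.4992 -0.174   1.4969  0.5277  0.1369  1.7132  0.0037 -0.0055] [[0.4, 1.5], [0.0, 1.5], [0.9, -2.0], [-0.4, -2.1], [0.2, 0.9], [-1.0, 0.9], [-1.1, -0.7], [0.7, -1.4], [-1.0, -0.3], [0.5, -0.4], [-0.4, 1.2], [1.4, 1.3]]
[ 0.4993 -0.1732  1.4969  0.5275  0.1368  1.7133  0.      0.    ] [[1.7, 2.9], [-1.4, 2.9], [2.6, -2.8], [-2.1, -3.0], [0.3, 0.9], [-1.1, 0.9], [1.0, 1.1], [-1.3, 0.3], [1.6, -2.0], [-2.0, -2.3], [1.7, 2.6], [-0.8, 2.7]]
```

Call:
{"method": "step_arm", "body": {
  "series": [
    {"grip":0.0,"tx":0.002,"ty":0.03,"tz":0,"wx":0,"wy":0,"wz":0},
    {"grip":0.0,"tx":0.004,"ty":0.07,"tz":0,"wx":0,"wy":0,"wz":0},
    {"grip":0.0,"tx":0.006,"ty":0.11,"tz":0,"wx":0,"wy":0,"wz":0},
    {"grip":0.0,"tx":0.008,"ty":0.15,"tz":-0.01,"wx":0,"wy":0,"wz":0},
    {"grip":0.0,"tx":0.008,"ty":0.18,"tz":-0.02,"wx":0,"wy":0,"wz":0}
  ]
}}

```text
time_s: 14.7
tcp_pos: [0.5275, 0.1089, 0.1623]
tcp_rot: [[0.99, -0.0, -0.143], [0.143, 0.0, 0.99], [-0.0, -1.0, 0.0]]
force: [0.5, -0.2, -5.7]
grip_width: 0.0116
```

Call:
{"method": "step_arm", "body": {
  "series": [
    {"grip":0.0,"tx":0,"ty":0.015,"tz":-0.015,"wx":0,"wy":0,"wz":0},
    {"grip":0.0,"tx":0,"ty":0.027,"tz":-0.03,"wx":0,"wy":0,"wz":0},
    {"grip":0.0,"tx":0,"ty":0.027,"tz":-0.05,"wx":0,"wy":0,"wz":0},
    {"grip":0.0,"tx":0,"ty":0.027,"tz":-0.06,"wx":0,"wy":0,"wz":0},
    {"grip":0.0,"tx":0,"ty":0.027,"tz":-0.06,"wx":0,"wy":0,"wz":0}
  ]
}}

```text
time_s: 15.2
tcp_pos: [0.5268, 0.1325, 0.1009]
tcp_rot: [[0.99, -0.003, -0.141], [0.141, -0.001, 0.99], [-0.003, -1.0, -0.0]]
force: [-0.9, -0.7, -4.9]
grip_width: 0.0115
```

```bash
python3 - <<'E'
from h import *
c=cams.calibration('wrist');np.save('w10.npy',c,allow_pickle=True)
im=snap('wrist','w10.png');s=robot.sense();print(s['tcp_pos'],s['tcp_rot'],s['force'],s['wrist_torque'],s['grip_width'],s['q'])
E
```

```text
[0.52753229 0.13279236 0.10217636] [[ 9.90019285e-01 -1.47444096e-03 -1.40924240e-01]
 [ 1.40923725e-01 -4.47837342e-04  9.90020355e-01]
 [-1.52283770e-03 -9.99998813e-01 -2.35583892e-04]] [ 0.52365794  0.43372451 -4.13203488] [-0.02845614 -0.13266485 -0.01613513] 0.011631637675254082 [ 0.29843523  0.34971441 -0.73731722  1.78706066  0.26039514  1.10628556
 -0.38568847]
```

View pics/w10.png

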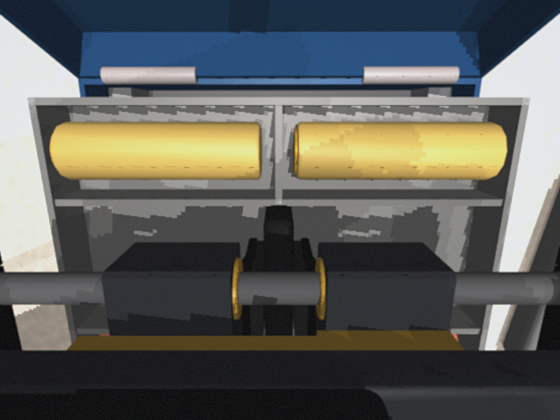

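```bash
python3 - <<'E'
from h import *
a=cv2.imread('pics/w10.png')[60:125]
cv2.imwrite('pics/w10c.png',np.vstack([cv2.resize(a[:,20:220],None,fx=4,fy=4,interpolation=cv2.INTER_CUBIC),cv2.resize(a[:,345:545],None,fx=4,fy=4,interpolation=cv2.INTER_CUBIC)]))
c=np.load('w10.npy',allow_pickle=True).item()
tr=np.array([(.078,y*.103,.026) for y in (-1,1)]);L=[(.085,-.11,.062),(.085,.11,.062),(.082,-.107,.062),(.082,.107,.062)]
for k,dz in ((0,0),(0.0037,-.0055)):
  print(proj(c,place((.5275,.1328,.1414+np.pi/2),tr)+[0,0,.0896+dz],k).round(1).tolist());print(proj(c,place((.5276,.1368,1.713),L)+[0,0,dz],k).round(1).tolist())
E
```

```text
[[535.1, 94.9], [22.2, 95.1]]
[[482.9, 77.9], [77.0, 78.4], [476.5, 83.8], [83.3, 84.3]]
[[526.3, 95.3], [31.0, 95.4]]
[[477.7, 78.6], [82.2, 79.1], [471.4, 84.3], [88.3, 84.8]]
```

View pics/w10c.png

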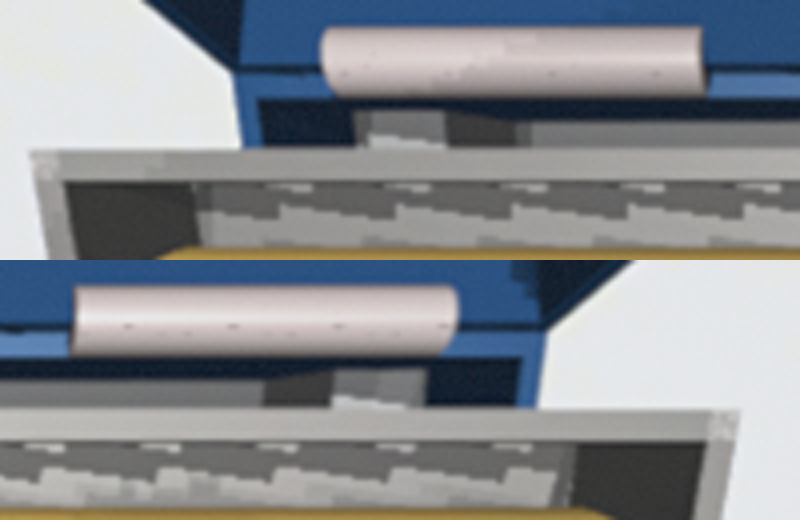

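Call:
{"method": "step_arm", "body": {
  "series": [
    {"grip":0.0,"tx":0,"ty":0.004,"tz":0,"wx":0,"wy":0,"wz":0},
    {"grip":0.0,"tx":0,"ty":0.004,"tz":-0.007,"wx":0,"wy":0,"wz":0},
    {"grip":0.0,"tx":0,"ty":0.004,"tz":-0.015,"wx":0,"wy":0,"wz":0},
    {"grip":0.0,"tx":0,"ty":0.004,"tz":-0.02,"wx":0,"wy":0,"wz":0},
    {"grip":0.0,"tx":0,"ty":0.004,"tz":-0.02,"wx":0,"wy":0,"wz":0}
  ]
}}

```text
time_s: 15.75
tcp_pos: [0.5272, 0.1372, 0.0815]
tcp_rot: [[0.99, -0.002, -0.141], [0.141, -0.0, 0.99], [-0.002, -1.0, -0.0]]
force: [0.2, 0.0, -5.3]
grip_width: 0.0117
```

```bash
python3 - <<'E'
from h import *
c=cams.calibration('wrist');np.save('w11.npy',c,allow_pickle=True)
im=snap('wrist','w11.png');s=robot.sense();print(s['tcp_pos'],s['tcp_rot'],s['force'],s['wrist_torque'],s['grip_width'])
a=cv2.imread('pics/w11.png')[60:125]
cv2.imwrite('pics/w11c.png',np.vstack([cv2.resize(a[:,20:220],None,fx=4,fy=4,interpolation=cv2.INTER_CUBIC),cv2.resize(a[:,345:545],None,fx=4,fy=4,interpolation=cv2.INTER_CUBIC)]))
E
```

```text
[0.52749911 0.13738888 0.08208496] [[ 9.89935889e-01 -9.03168594e-04 -1.41513677e-01]
 [ 1.41513603e-01 -1.45683897e-04  9.89936300e-01]
 [-9.14695640e-04 -9.99999582e-01 -1.64070759e-05]] [ 0.17979247 -0.921719   -4.54459777] [-0.01329324 -0.08881882 -0.0199242 ] 0.011417849513319575
```

View pics/w11c.png

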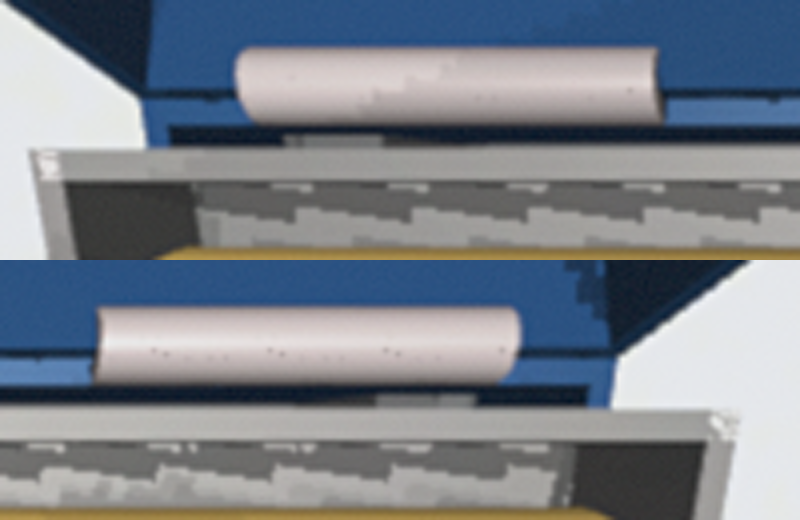

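Call:
{"method": "step_arm", "body": {
  "series": [
    {"grip":0.0,"tx":0,"ty":0,"tz":-0.007,"wx":0,"wy":0,"wz":0},
    {"grip":0.0,"tx":0,"ty":0,"tz":-0.014,"wx":0,"wy":0,"wz":0},
    {"grip":0.0,"tx":0,"ty":0,"tz":-0.02,"wx":0,"wy":0,"wz":0},
    {"grip":0.0,"tx":0,"ty":0,"tz":-0.025,"wx":0,"wy":0,"wz":0},
    {"grip":0.0,"tx":0,"ty":0,"tz":-0.028,"wx":0,"wy":0,"wz":0}
  ]
}}

```text
time_s: 16.3
tcp_pos: [0.5275, 0.1375, 0.0539]
tcp_rot: [[0.99, -0.001, -0.142], [0.142, -0.0, 0.99], [-0.001, -1.0, 0.0]]
force: [-0.1, 0.3, -4.9]
grip_width: 0.0118
```

Call:
{"method": "step_arm", "body": {
  "series": [
    {"grip":0.0,"tx":0,"ty":0,"tz":-0.001,"wx":0,"wy":0,"wz":0},
    {"grip":0.0,"tx":0,"ty":0,"tz":-0.002,"wx":0,"wy":0,"wz":0},
    {"grip":0.0,"tx":0,"ty":0,"tz":-0.003,"wx":0,"wy":0,"wz":0},
    {"grip":0.0,"tx":0,"ty":0,"tz":-0.004,"wx":0,"wy":0,"wz":0},
    {"grip":0.0,"tx":0,"ty":0,"tz":-0.004,"wx":0,"wy":0,"wz":0}
  ]
}}

```text
time_s: 16.8
tcp_pos: [0.5278, 0.1376, 0.0505]
tcp_rot: [[0.99, 0.0, -0.142], [0.142, 0.0, 0.99], [0.0, -1.0, 0.0]]
force: [0.3, 0.3, -4.4]
grip_width: 0.012
```

Call:
{"method": "step_arm", "body": {
  "series": [
    {"grip":0.0,"tx":0,"ty":0,"tz":-0.001,"wx":0,"wy":0,"wz":0},
    {"grip":0.0,"tx":0,"ty":0,"tz":-0.002,"wx":0,"wy":0,"wz":0},
    {"grip":0.0,"tx":0,"ty":0,"tz":-0.0025,"wx":0,"wy":0,"wz":0},
    {"grip":0.0,"tx":0,"ty":0,"tz":-0.003,"wx":0,"wy":0,"wz":0},
    {"grip":0.0,"tx":0,"ty":0,"tz":-0.003,"wx":0,"wy":0,"wz":0}
  ]
}}

```text
time_s: 17.3
tcp_pos: [0.5278, 0.1375, 0.0475]
tcp_rot: [[0.99, -0.0, -0.141], [0.141, -0.0, 0.99], [-0.0, -1.0, -0.0]]
force: [-0.1, -0.5, -5.1]
grip_width: 0.0121
```

Call:
{"method": "step_arm", "body": {
  "series": [
    {"grip":0.0,"tx":0,"ty":0,"tz":-0.0005,"wx":0,"wy":0,"wz":0},
    {"grip":0.0,"tx":0,"ty":0,"tz":-0.001,"wx":0,"wy":0,"wz":0},
    {"grip":0.0,"tx":0,"ty":0,"tz":-0.001,"wx":0,"wy":0,"wz":0},
    {"grip":0.0,"tx":0,"ty":0,"tz":-0.001,"wx":0,"wy":0,"wz":0},
    {"grip":0.0,"tx":0,"ty":0,"tz":-0.001,"wx":0,"wy":0,"wz":0}
  ]
}}

```text
time_s: 17.8
tcp_pos: [0.5279, 0.1376, 0.0468]
tcp_rot: [[0.99, 0.0, -0.142], [0.142, -0.0, 0.99], [0.0, -1.0, -0.0]]
force: [-2.2, -1.4, 1.5]
grip_width: 0.0116
```

Call:
{"method": "step_arm", "body": {
  "series": [
    {"grip":0.045,"tx":0,"ty":0,"tz":0,"wx":0,"wy":0,"wz":0},
    {"grip":0.045,"tx":0,"ty":0,"tz":0,"wx":0,"wy":0,"wz":0},
    {"grip":0.045,"tx":0,"ty":0,"tz":0,"wx":0,"wy":0,"wz":0},
    {"grip":0.045,"tx":0,"ty":0,"tz":0,"wx":0,"wy":0,"wz":0},
    {"grip":0.045,"tx":0,"ty":0,"tz":0,"wx":0,"wy":0,"wz":0}
  ]
}}

```text
time_s: 18.3
tcp_pos: [0.5279, 0.1376, 0.0466]
tcp_rot: [[0.99, 0.0, -0.141], [0.141, 0.0, 0.99], [0.0, -1.0, 0.0]]
force: [-0.8, -0.6, 0.7]
grip_width: 0.0415
```

Call:
{"method": "step_arm", "body": {
  "series": [
    {"grip":0.045,"tx":0,"ty":0,"tz":0.01,"wx":0,"wy":0,"wz":0},
    {"grip":0.045,"tx":0,"ty":0,"tz":0.03,"wx":0,"wy":0,"wz":0},
    {"grip":0.045,"tx":0,"ty":0,"tz":0.06,"wx":0,"wy":0,"wz":0},
    {"grip":0.045,"tx":0,"ty":-0.02,"tz":0.1,"wx":0,"wy":0,"wz":0},
    {"grip":0.045,"tx":0,"ty":-0.06,"tz":0.14,"wx":0,"wy":0,"wz":0}
  ]
}}

```text
time_s: 18.8
tcp_pos: [0.5275, 0.0845, 0.1845]
tcp_rot: [[0.989, 0.001, -0.147], [0.147, 0.002, 0.989], [0.001, -1.0, 0.001]]
force: [1.0, -0.6, 0.2]
grip_width: 0.0451
```

```bash
python3 - <<'E'
from h import *
c=cams.calibration('wrist');np.save('w12.npy',c,allow_pickle=True)
snap('wrist','w12.png');snap('scene','s12.png');s=robot.sense();print(s['tcp_pos'],s['tcp_rot'],s['force'],s['grip_width'],s['q'])
E
```

```text
[0.53072017 0.07803137 0.18714388] [[ 0.99069669  0.00766867 -0.13587223]
 [ 0.13588965 -0.00179536  0.99072235]
 [ 0.00735358 -0.99996898 -0.00282075]] [0.23958848 0.1056696  0.06168286] 0.04491088382739719 [ 0.42241063  0.23068215 -0.74226698  1.71937507  0.16793192  1.24826285
 -0.22280595]
```

View pics/w12.png

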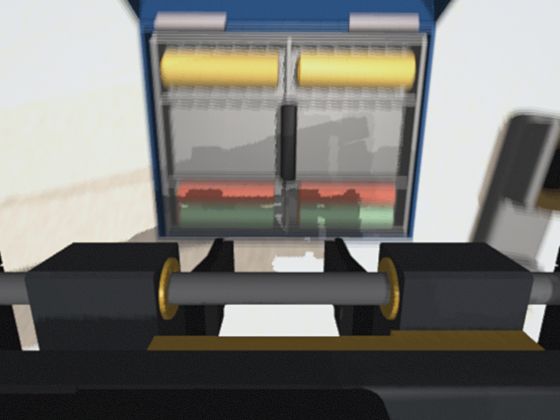

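View pics/s12.png

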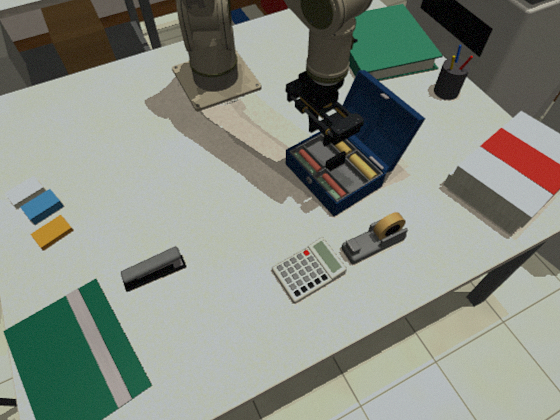

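Call:
{"method": "step_arm", "body": {
  "series": [
    {"grip":0.0,"tx":0,"ty":0,"tz":0.04,"wx":0,"wy":0,"wz":0},
    {"grip":0.0,"tx":-0.002,"ty":0.01,"tz":0.075,"wx":0,"wy":0,"wz":0},
    {"grip":0.0,"tx":-0.006,"ty":0.04,"tz":0.08,"wx":0,"wy":0,"wz":0},
    {"grip":0.0,"tx":-0.012,"ty":0.085,"tz":0.08,"wx":0,"wy":0,"wz":0},
    {"grip":0.0,"tx":-0.018,"ty":0.13,"tz":0.08,"wx":0,"wy":0,"wz":0}
  ],
  "newtons": 10
}}

```text
time_s: 19.4
tcp_pos: [0.5096, 0.2135, 0.2626]
tcp_rot: [[0.99, 0.001, -0.14], [0.14, 0.0, 0.99], [0.001, -1.0, -0.0]]
force: [0.9, -0.5, -0.7]
grip_width: 0.0127
```

Call:
{"method": "step_arm", "body": {
  "series": [
    {"grip":0.0,"tx":-0.006,"ty":0.04,"tz":0,"wx":0,"wy":0,"wz":0},
    {"grip":0.0,"tx":-0.012,"ty":0.085,"tz":0,"wx":0,"wy":0,"wz":0},
    {"grip":0.0,"tx":-0.014,"ty":0.12,"tz":0,"wx":0,"wy":0,"wz":0},
    {"grip":0.0,"tx":-0.014,"ty":0.14,"tz":0,"wx":0,"wy":0,"wz":0},
    {"grip":0.0,"tx":-0.014,"ty":0.14,"tz":0,"wx":0,"wy":0,"wz":0}
  ]
}}

```text
time_s: 19.9
tcp_pos: [0.4938, 0.3558, 0.2617]
tcp_rot: [[0.989, -0.001, -0.147], [0.147, 0.002, 0.989], [-0.001, -1.0, 0.002]]
force: [-0.1, -0.7, -1.0]
grip_width: 0.0005
```

```bash
cat >> h.py <<'E'
EX=np.array([np.cos(1.713),np.sin(1.713)]);B=np.array([.5276,.1368])
def bx(t):
    d=np.asarray(t[:2])-B; return d@EX, d@np.array([-EX[1],EX[0]])
E
python3 - <<'E'
from h import *
snap('wrist','w13.png');snap('scene','s13.png');s=robot.sense();print(s['tcp_pos'],bx(s['tcp_pos']),s['tcp_rot'],s['force'],s['grip_width'],s['q'])
E
```

```text
[0.49550816 0.35237102 0.26178487] (np.float64(0.2179432715476603), np.float64(0.0012161251575701112)) [[ 9.89804234e-01 -4.34097828e-04 -1.42433807e-01]
 [ 1.42433768e-01 -1.19192724e-04  9.89804328e-01]
 [-4.46648982e-04 -9.99999899e-01 -5.61472732e-05]] [ 0.45072698 -0.38071792 -0.25922243] 0.0003884265775235138 [-0.04459087  0.39803748 -0.86176137  1.41300915  0.300035    1.46658024
 -0.75528611]
```

View pics/s13.png

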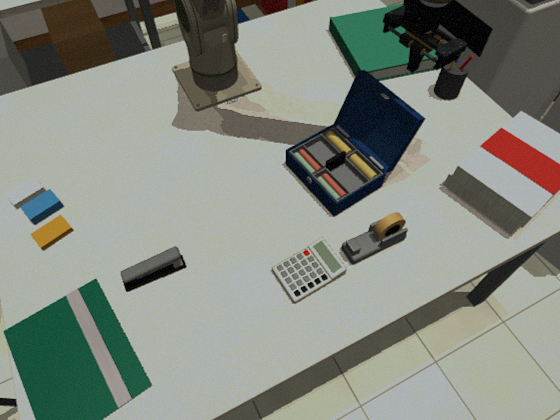

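View pics/w13.png

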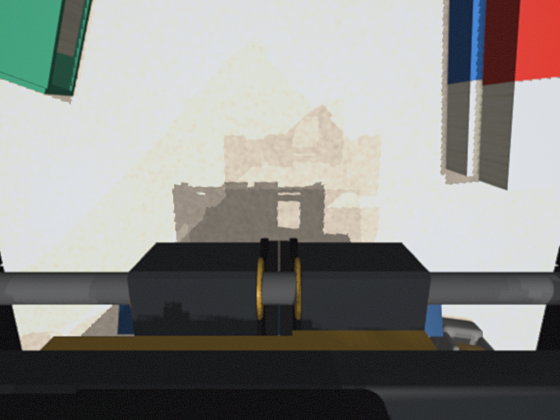

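Call:
{"method": "step_arm", "body": {
  "series": [
    {"grip":0.0,"tx":0,"ty":0,"tz":-0.04,"wx":0,"wy":0,"wz":0},
    {"grip":0.0,"tx":0,"ty":0,"tz":-0.077,"wx":0,"wy":0,"wz":0},
    {"grip":0.0,"tx":0.001,"ty":-0.01,"tz":-0.077,"wx":0,"wy":0,"wz":0},
    {"grip":0.0,"tx":0.003,"ty":-0.025,"tz":-0.077,"wx":0,"wy":0,"wz":0},
    {"grip":0.0,"tx":0.006,"ty":-0.04,"tz":-0.077,"wx":0,"wy":0,"wz":0}
  ]
}}

```text
time_s: 20.5
tcp_pos: [0.5024, 0.3118, 0.1873]
tcp_rot: [[0.99, 0.002, -0.141], [0.141, 0.002, 0.99], [0.002, -1.0, 0.002]]
force: [-1.1, 7.2, 7.5]
grip_width: 0.0004
```

```bash
python3 - <<'E'
from h import *
s=robot.sense();print(s['tcp_pos'],bx(s['tcp_pos']),s['force'],s['wrist_torque'])
E
```

```text
[0.50238418 0.31180546 0.18734133] (np.float64(0.17681267563572556), np.float64(0.00015866653426356523)) [-1.11090639  7.16564927  7.45811865] [1.34879188 0.25673916 0.03736877]
```

Call:
{"method": "step_arm", "body": {
  "series": [
    {"grip":0.0,"tx":0.0015,"ty":-0.011,"tz":0.003,"wx":0,"wy":0,"wz":0},
    {"grip":0.0,"tx":0.003,"ty":-0.022,"tz":0.006,"wx":0,"wy":0,"wz":0},
    {"grip":0.0,"tx":0.0045,"ty":-0.033,"tz":0.009,"wx":0,"wy":0,"wz":0},
    {"grip":0.0,"tx":0.006,"ty":-0.044,"tz":0.012,"wx":0,"wy":0,"wz":0},
    {"grip":0.0,"tx":0.0077,"ty":-0.054,"tz":0.014,"wx":0,"wy":0,"wz":0}
  ]
}}

```text
time_s: 21.0
tcp_pos: [0.5102, 0.2574, 0.2007]
tcp_rot: [[0.99, 0.002, -0.141], [0.141, 0.001, 0.99], [0.002, -1.0, 0.001]]
force: [-0.7, 4.4, 3.0]
grip_width: 0.0006
```

```bash
python3 - <<'E'
from h import *
s=robot.sense();print(s['tcp_pos'],bx(s['tcp_pos']),s['force'],s['wrist_torque'],s['q'])
snap('scene','s14.png')
E
```

```text
[0.51017335 0.25741421 0.20073248] (np.float64(0.12186653148493845), np.float64(0.0001567081723129172)) [-0.68445123  4.3841897   3.01143301] [ 0.96261014  0.00112003 -0.04558079] [ 0.1484142   0.33781737 -0.84764441  1.60451018  0.2602735   1.31498464
 -0.5956975 ]
```

View pics/s14.png

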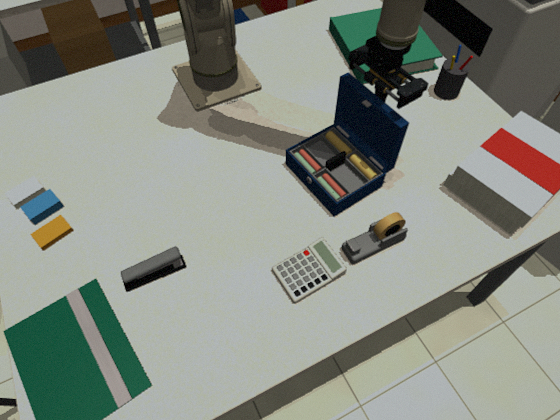

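Call:
{"method": "step_arm", "body": {
  "series": [
    {"grip":0.0,"tx":0.0036,"ty":-0.025,"tz":0.014,"wx":0,"wy":0,"wz":0},
    {"grip":0.0,"tx":0.0057,"ty":-0.04,"tz":0.013,"wx":0,"wy":0,"wz":0},
    {"grip":0.0,"tx":0.0079,"ty":-0.0555,"tz":0.011,"wx":0,"wy":0,"wz":0},
    {"grip":0.0,"tx":0.01,"ty":-0.07,"tz":0.0077,"wx":0,"wy":0,"wz":0},
    {"grip":0.0,"tx":0.012,"ty":-0.084,"tz":0.0025,"wx":0,"wy":0,"wz":0}
  ]
}}

```text
time_s: 21.55
tcp_pos: [0.5218, 0.173, 0.2015]
tcp_rot: [[0.99, 0.001, -0.141], [0.141, -0.0, 0.99], [0.0, -1.0, -0.0]]
force: [1.1, 1.7, 4.1]
grip_width: 0.0002
```

```bash
python3 - <<'E'
from h import *
s=robot.sense();print(s['tcp_pos'],bx(s['tcp_pos']),s['force'],s['wrist_torque'],s['q'])
snap('scene','s15.png')
E
```

```text
[0.52182693 0.17297153 0.201475  ] (np.float64(0.03662460548448812), np.float64(0.0005883955762368446)) [1.13245687 1.70379296 4.07755557] [ 0.24582018 -0.30305826 -0.01823023] [ 0.30173824  0.27661282 -0.82409808  1.65816649  0.21017641  1.298442
 -0.41868889]
```

View pics/s15.png

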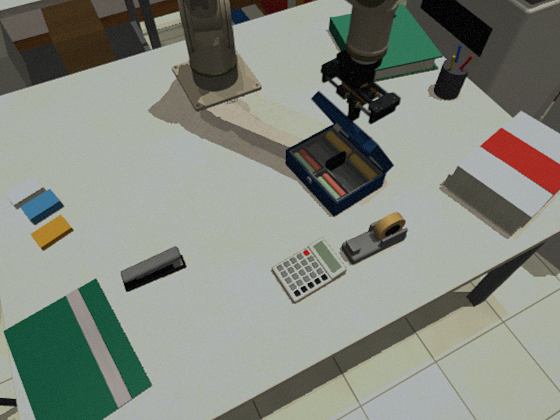

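Call:
{"method": "step_arm", "body": {
  "series": [
    {"grip":0.0,"tx":0.0019,"ty":-0.0133,"tz":-0.0055,"wx":0,"wy":0,"wz":0},
    {"grip":0.0,"tx":0.0038,"ty":-0.0263,"tz":-0.013,"wx":0,"wy":0,"wz":0},
    {"grip":0.0,"tx":0.0055,"ty":-0.0382,"tz":-0.022,"wx":0,"wy":0,"wz":0},
    {"grip":0.0,"tx":0.0071,"ty":-0.0495,"tz":-0.032,"wx":0,"wy":0,"wz":0},
    {"grip":0.0,"tx":0.0085,"ty":-0.06,"tz":-0.044,"wx":0,"wy":0,"wz":0}
  ]
}}

```text
time_s: 22.1
tcp_pos: [0.53, 0.1131, 0.1564]
tcp_rot: [[0.99, -0.0, -0.141], [0.141, -0.0, 0.99], [-0.0, -1.0, -0.0]]
force: [0.7, 1.5, 1.4]
grip_width: 0.0004
```

```bash
python3 - <<'E'
from h import *
s=robot.sense();print(s['tcp_pos'],bx(s['tcp_pos']),s['force'],s['wrist_torque'],s['q'])
E
```

```text
[0.52999818 0.11306647 0.15635062] (np.float64(-0.023833849318441944), np.float64(0.0009896567276259057)) [0.74387889 1.51371677 1.41490131] [ 0.37896443 -0.19986371  0.00918734] [ 0.38527465  0.29168314 -0.78788763  1.73512983  0.22002643  1.20635027
 -0.31892679]
```

Call:
{"method": "step_arm", "body": {
  "series": [
    {"grip":0.0,"tx":0.0013,"ty":-0.009,"tz":-0.01,"wx":0,"wy":0,"wz":0},
    {"grip":0.0,"tx":0.0024,"ty":-0.0165,"tz":-0.023,"wx":0,"wy":0,"wz":0},
    {"grip":0.0,"tx":0.0033,"ty":-0.023,"tz":-0.037,"wx":0,"wy":0,"wz":0},
    {"grip":0.0,"tx":0.0039,"ty":-0.027,"tz":-0.048,"wx":0,"wy":0,"wz":0},
    {"grip":0.0,"tx":0.0042,"ty":-0.0295,"tz":-0.056,"wx":0,"wy":0,"wz":0}
  ]
}}

```text
time_s: 22.6
tcp_pos: [0.5341, 0.0841, 0.1002]
tcp_rot: [[0.99, -0.001, -0.141], [0.141, -0.0, 0.99], [-0.001, -1.0, -0.0]]
force: [-1.0, -0.5, 1.3]
grip_width: 0.0006
```

```bash
python3 - <<'E'
from h import *
s=robot.sense();print(s['tcp_pos'],bx(s['tcp_pos']),s['force'],s['wrist_torque'])
snap('scene','s16.png')
E
```

```text
[0.53408669 0.08407658 0.10015985] (np.float64(-0.053110559488601265), np.float64(0.00105100920651673)) [-1.04258032 -0.5478452   1.26031136] [-0.21806883 -0.06139602 -0.02415535]
```

View pics/s16.png

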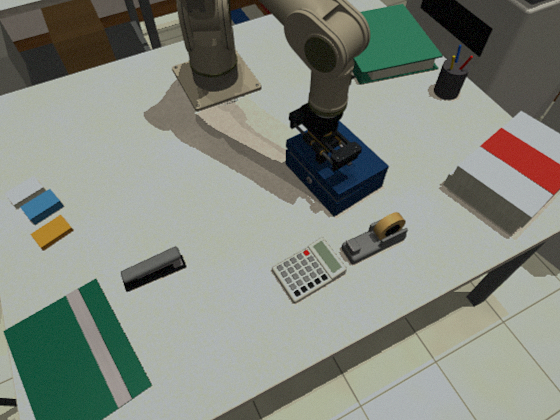

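Nearly shut (~0.06 rad). Press down in small steps to the stop.

Call:
{"method": "step_arm", "body": {
  "series": [
    {"grip":0.0,"tx":0,"ty":-0.001,"tz":-0.002,"wx":0,"wy":0,"wz":0},
    {"grip":0.0,"tx":0,"ty":-0.001,"tz":-0.004,"wx":0,"wy":0,"wz":0},
    {"grip":0.0,"tx":0,"ty":-0.001,"tz":-0.006,"wx":0,"wy":0,"wz":0},
    {"grip":0.0,"tx":0,"ty":-0.001,"tz":-0.008,"wx":0,"wy":0,"wz":0},
    {"grip":0.0,"tx":0,"ty":-0.001,"tz":-0.008,"wx":0,"wy":0,"wz":0}
  ]
}}

```text
time_s: 23.15
tcp_pos: [0.5343, 0.0839, 0.0934]
tcp_rot: [[0.99, 0.0, -0.142], [0.142, 0.0, 0.99], [0.0, -1.0, 0.0]]
force: [-0.3, -0.2, -0.3]
grip_width: 0.0005
```

Call:
{"method": "step_arm", "body": {
  "series": [
    {"grip":0.0,"tx":0,"ty":0,"tz":-0.0005,"wx":0,"wy":0,"wz":0},
    {"grip":0.0,"tx":0,"ty":0,"tz":-0.001,"wx":0,"wy":0,"wz":0},
    {"grip":0.0,"tx":0,"ty":0,"tz":-0.0015,"wx":0,"wy":0,"wz":0},
    {"grip":0.0,"tx":0,"ty":0,"tz":-0.0015,"wx":0,"wy":0,"wz":0},
    {"grip":0.0,"tx":0,"ty":0,"tz":-0.0015,"wx":0,"wy":0,"wz":0}
  ]
}}

```text
time_s: 23.65
tcp_pos: [0.5342, 0.0838, 0.0919]
tcp_rot: [[0.99, 0.0, -0.142], [0.142, 0.0, 0.99], [0.0, -1.0, 0.0]]
force: [-0.3, -0.4, 1.3]
grip_width: 0.0007
```

Call:
{"method": "step_arm", "body": {
  "series": [
    {"grip":0.0,"tx":0,"ty":0,"tz":-0.0005,"wx":0,"wy":0,"wz":0},
    {"grip":0.0,"tx":0,"ty":0,"tz":-0.001,"wx":0,"wy":0,"wz":0},
    {"grip":0.0,"tx":0,"ty":0,"tz":-0.0015,"wx":0,"wy":0,"wz":0},
    {"grip":0.0,"tx":0,"ty":0,"tz":-0.002,"wx":0,"wy":0,"wz":0},
    {"grip":0.0,"tx":0,"ty":0,"tz":-0.002,"wx":0,"wy":0,"wz":0}
  ]
}}

```text
time_s: 24.15
tcp_pos: [0.5343, 0.0836, 0.0904]
tcp_rot: [[0.99, 0.0, -0.141], [0.141, -0.0, 0.99], [0.0, -1.0, -0.0]]
force: [-2.6, -1.3, 7.8]
grip_width: 0.0001
```

Call:
{"method": "step_arm", "body": {
  "series": [
    {"grip":0.0,"tx":0,"ty":0,"tz":-0.0005,"wx":0,"wy":0,"wz":0},
    {"grip":0.0,"tx":0,"ty":0,"tz":-0.001,"wx":0,"wy":0,"wz":0},
    {"grip":0.0,"tx":0,"ty":0,"tz":-0.001,"wx":0,"wy":0,"wz":0},
    {"grip":0.0,"tx":0,"ty":0,"tz":-0.001,"wx":0,"wy":0,"wz":0},
    {"grip":0.0,"tx":0,"ty":0,"tz":-0.001,"wx":0,"wy":0,"wz":0}
  ]
}}

```text
time_s: 24.65
tcp_pos: [0.5343, 0.0837, 0.0903]
tcp_rot: [[0.99, 0.0, -0.141], [0.141, -0.001, 0.99], [0.0, -1.0, -0.001]]
force: [-6.9, -2.9, 18.1]
grip_width: 0.0004
```

Firm stop at z = 90 mm, the shut height. Retreat and check.

Call:
{"method": "step_arm", "body": {
  "series": [
    {"grip":0.0,"tx":0,"ty":0,"tz":0.005,"wx":0,"wy":0,"wz":0},
    {"grip":0.0,"tx":0,"ty":0,"tz":0.03,"wx":0,"wy":0,"wz":0},
    {"grip":0.0,"tx":0,"ty":-0.03,"tz":0.07,"wx":0,"wy":0,"wz":0},
    {"grip":0.0,"tx":0,"ty":-0.07,"tz":0.1,"wx":0,"wy":0,"wz":0},
    {"grip":0.0,"tx":0,"ty":-0.11,"tz":0.12,"wx":0,"wy":0,"wz":0}
  ]
}}

```text
time_s: 25.15
tcp_pos: [0.5347, -0.0268, 0.2113]
tcp_rot: [[0.99, 0.003, -0.143], [0.143, 0.0, 0.99], [0.003, -1.0, -0.0]]
force: [1.3, 0.5, 0.4]
grip_width: 0.0003
```

Call:
{"method": "step_arm", "body": {
  "series": [
    {"grip":0.0,"tx":-0.01,"ty":-0.04,"tz":0,"wx":0,"wy":0,"wz":0},
    {"grip":0.0,"tx":-0.02,"ty":-0.08,"tz":0,"wx":0,"wy":0,"wz":0},
    {"grip":0.0,"tx":-0.03,"ty":-0.12,"tz":0,"wx":0,"wy":0,"wz":0},
    {"grip":0.0,"tx":-0.03,"ty":-0.12,"tz":0,"wx":0,"wy":0,"wz":0},
    {"grip":0.0,"tx":-0.03,"ty":-0.12,"tz":0,"wx":0,"wy":0,"wz":0}
  ]
}}

```text
time_s: 25.65
tcp_pos: [0.5039, -0.1468, 0.2088]
tcp_rot: [[0.99, -0.0, -0.14], [0.14, 0.0, 0.99], [-0.0, -1.0, 0.001]]
force: [-0.3, 0.8, -0.8]
grip_width: 0.0006
```

```bash
python3 - <<'E'
from h import *
a=snap('top','t17.png');b=snap('scene','s17.png');s=robot.sense();print(s['tcp_pos'],s['force'])
c=cams.calibration('scene')
for z in(.090,.062):
  L=[(x,y*.11,z) for x in(-.085,.085) for y in (-1,1)]
  print(proj(c,place((.5276,.1368,1.713),L)).round(1).tolist())
cv2.imwrite('pics/s17c.png',cv2.resize(b[100:230,270:410,::-1],None,fx=4,fy=4,interpolation=cv2.INTER_CUBIC))
E
```

```text
[ 0.50453392 -0.14486309  0.20890274] [ 0.54327466 -0.07588022  0.12776843]
[[337.4, 197.7], [285.3, 143.0], [388.2, 166.4], [334.3, 116.6]]
[[336.2, 204.0], [285.2, 149.9], [386.0, 173.1], [333.3, 123.7]]
```

View pics/s17c.png

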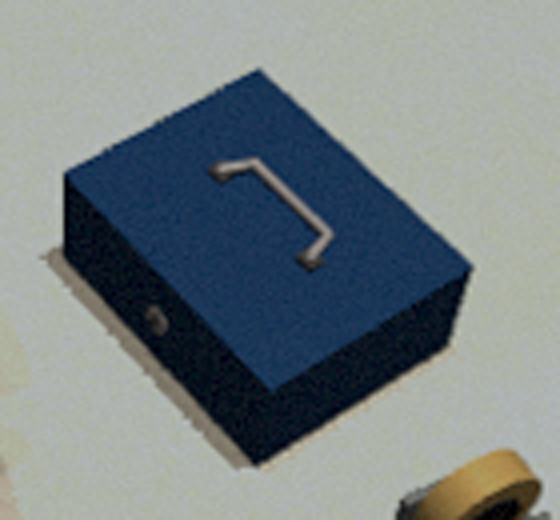

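View pics/t17.png

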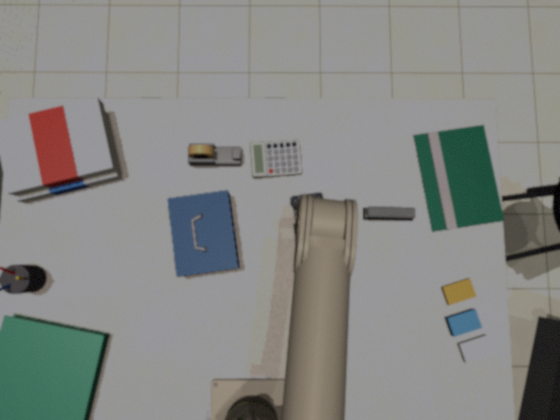

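```bash
python3 -c "
from cell import robot
print(robot.sign_off())"
```

```text
the job is handed in; nothing more can be done
None
```

The card terminal is in the bottom of the cash box, the coin tray is seated over it, and the lid is shut. I handed the job in at about 26 s of the 69 s allowed. The sign-off gives no verdict, so the checks below are my own.

- **Terminal:** it was lowered to a felt touch on the box floor and released. A wrist picture then showed it flat, screen up and near the middle.
- **Tray:** the first grip closed while the arm was already lifting, so it held too high on the rib. I set the tray back down and gripped it lower. That set-down pressed to about 63 N at the wrist, more than I meant but under the 120 N limit. The tray stayed level throughout. It touched the ledges at a measured height of 34 mm, and wrist and scene pictures showed it seated inside the rim.
- **Lid:** I pushed it shut along its arc from behind, slowing near the end. It came to a firm stop with its top at 90 mm, the shut height. In the last scene picture the lid's corners were within about 1.5 pixels of where a shut lid should be.
- **Other things:** in the last top picture the stapler, calculator and tape dispenser looked unmoved. The arm was clear of everything, with force readings near zero.

**Disagreement:** the wrist camera model was off by a few pixels, as if heights were about 5 mm wrong. I therefore relied on the tray's position relative to the box and on contact forces for the final fits. I could not see the terminal or tray once the lid was shut.

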